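# Fit a spindle through a cocked self-aligning bearing into its footstep bush

## Robot

A 6-joint arm with a two-finger parallel gripper is mounted at the origin on a cart in front of the work surface, level with it; the furniture and walls round the work are solid. World frame = base frame: x ahead of the robot, y to its left, z up, the work surface at z = 0. Lengths are in m, angles in rad, forces in N, time in s.
With the tool pointing down it reaches from about 0.25 to 0.85 m from the base axis. Payload 12.5 kg.
Tool frame: the origin (TCP) lies between the finger pads; the fingertips stand 8 mm ahead of it and the grasp point (between the pads) lies 11 mm behind it; z points along the fingers, y is the direction in which the jaws open and shut (so a half turn about z gives the same grasp; the last joint's range is limited). The gripper opens to 93 mm and grips with 3 to 60 N. Pads are 15 mm wide; open, the fingers measure 128 mm over their backs; the gripper's body (75 mm by 188 mm) begins 65 mm behind the grasp point.
Start: joints at [-1.36, 0.351, 1.652, -0, 1.139, -0.085], TCP at [0.16, -0.526, 0.227] pointing down, gripper open.
Joint ranges: [-2.75, 2.75], [-0.79, 2.1], [0.01, 2.65], [-1.57, 4.71], [0.07, 3.14], [-2.87, 2.87]. Speed limits (rad/s): [2.22, 2.22, 2.79, 3.14, 3.14, 3.14].

## Interface

Orientations are given as a unit quaternion [x, y, z, w].
In Python, from station import * gives the robot as it stands.
- The arm moves only by the tool step_arm, never from a script. Its argument "series" is one flat list of numbers, 4 for each row, row after row: the shift along the tool's x, y, z in m, then the turn about the tool's z in rad. A call has 1 to 5 rows; each row is the pose to reach, as a shift and turn from the pose commanded when the call began, along the tool's axes at that moment; what a row does not reach only later rows make up. A row lasts 1/10 s, in which the tool goes at most 50 mm and 8.59 degrees, less where a joint would pass 70% of its speed; a pose out of reach is approached as far as the arm can. A call with a gripper value outside its range is refused whole. "grip" is the closure, from 0 (fully open) to 1 (shut), set as the call begins (left out, the last holds). The fingers move at their own pace and stop on an object; the grip force is fixed at half the most. Time passes only in rows, so rows that repeat a pose let the fingers close. It gives the time, the measured TCP pose, the force and the opening at its end, in the units of the state.
- state(): the state, without advancing time (a new reading comes with each control period).
- camera(name): name is "scene" or "top"; returns a dict with "pixels" (480x640x3 uint8, red, green, blue), "fov_y" (degrees; the focal length in pixels is half the picture's height over the tangent of half this angle, whatever the lens; pixels are square), "cx", "cy" (the principal point, pixels), "dist" ([k1, k2, p1, p2, k3] as OpenCV has them; the pictures are not rectified), "R" (3x3) and "t" (3): a world point X has camera coordinates R X + t. Camera axes: x right, y down, z forward; pixel columns grow to the right and rows downward; lengths in m; the calibration is good to about 2 mm. A picture is of the moment at which its call begins. There is no depth.
- job_done(): hands the job in, once; it reports no verdict.
Trained networks look in the newest picture that a camera, given by its name, has taken for a name from the list of things; names that differ only in an ending like _2 or _b are one class to them, and where a whole thing is asked for, a point or a joint stands for the part that bears it (a point fixed in the world has none). Each returns a list of dicts, best first, with "score" (0 to 1); they miss things now and then, are a little off and sometimes report something else, mostly with a low value. They report only what shows in the picture. A call takes as long as a camera call. They do not tell look-alikes from the thing itself.
- search_frame(camera, query): "extent" ([left, top, right, bottom] in pixels, round what is visible of it).
- tip_of(camera, query): "point" ([column, row] in pixels: a listed point, or the origin of a listed thing).
The state is a dict: "time_s": time; "joint_positions": joint angles; "qd": joint speeds; "joint_torque": joint torques, N m; "tool_pos": TCP position; "eef_rot": TCP orientation; "contact_force": force on the tool from outside, world axes, zero at the start; "moment": the same for the moment, N m; "opening": finger opening in m.
Only numpy, scipy, OpenCV 4.12 (cv2) and the standard library are available. Lean on these libraries where they do the work, as an engineer would, in place of code of your own. Each camera call takes 0.05 s, during which the arm holds its last target.

## Task

Fit the steel spindle from the wooden stand into the bearing bracket. The bearing on top has swivelled askew: lead the spindle in tilted, edge first, then straighten it so that the bearing swivels with it, feel for the off-centre bush underneath, and slide it home until its collar sits fully on the bearing's inner ring. Keep a light hand and never force it, let go of it in place, and leave the jar and the oil can standing where they are.

Things in the scene. Friction and masses are not known exactly. Their poses are not given: they have to be found in the camera images.
- spindle: bright steel spindle, 140 mm, 0.36 kg, upright, at most 2 degrees off, in a 40 mm deep hole of a 45 mm high wooden stand. Origin: centre of its lower end (foot), z towards its top. 20 mm shaft, 1.2 mm chamfer at the foot, up to z = 85 mm; collar 36 mm across, z = 85 to 93 mm (underside is the seat); 16 mm square end, faces square to x and y, z = 93 to 140 mm: hold it there
- bracket: fixed blue welded bracket: base plate 150 x 124 x 10 mm, two side walls at y = +-54 mm, top plate at z = 66 to 74 mm; on it a green flange bearing, 80 mm across, bolt heads at y = +-48 mm up to z = 92 mm. Its insert protrudes to z = 101 mm. Origin: underside centre, z up
- swivel (a point): point on the bracket's z axis, 88 mm above its underside, about which the bearing's steel insert swivels in any direction, up to 13 degrees. The seat is stiff (about 0.1 N m) and the insert stays where it is left. Axes as the bracket's
- bore_mouth (a point): centre of the upper mouth of the insert's bore, z along the bore, out of it; turns with the insert, which starts 7 to 12 degrees askew. Bore 20.8 mm, 26 mm long, 1 mm chamfer, oiled; the swivel point is 13 mm below the mouth along z. The ring's top face is 30 mm across. Home, the collar rests on this face and the spindle's foot is 85 mm below this point
- bush_top (a point): point on the bracket's z axis level with the flat top of a brass footstep bush (38 mm across, z = 10 to 27 mm of the bracket), 61 mm below the swivel point, under the top plate. Its 21.4 mm bore, 1 mm chamfer, 13 mm deep, oiled, lies with its centre 4 mm off this point in an unknown direction. The bush does not turn. Home, the spindle reaches 11 mm into it and leans 3 to 4 degrees; once in, it may sink by its weight
- shellac_jar: brown jar with a steel lid, 67 mm across, 108 mm high, a bystander beside the yellow tote (between stand and bracket, from 0.52 m ahead of the robot back; with tray and what stands on it up to 0.31 m high: carry the spindle past in front of it); origin at the centre of its underside, z up
- oil_can: brass oil can with a long spout, 72 x 88 x 202 mm, a bystander; origin at the centre of its underside, z up
Not all that is in view belongs to the job. What is shaped like the spindle but blue or orange is not meant.

How it is judged:
By the outcome, as a careful person would: the job done as asked, in the order asked, and still so for the second after the job is handed in, with the robot touching nothing.
It also fails if it takes over 61 s, if anything falls off the work surface, if the arm or the gripper's body presses on something with over 40 N, if the wrist force passes 120 N, or if a joint passes its speed limit or range.

## Working session

There is one attempt and no reset: what is moved stays moved. The work goes in short steps, Python scripts to look and compute and a tool call to move; the robot and the scene stay as the last step left them, time stands still between calls to the robot, and variables do not carry over. Pictures are saved under pics/ and viewed, and the job is handed in when it is done.

Besides the shell and the picture viewer there is one more tool, called after "Request:" as name(argument=value, ...), one argument or row to a line, values as JSON. step_arm: Moves the arm, as the interface text tells. Its arguments: {"type":"object","properties":{"series":{"type":"array"},"grip":{"type":"number"}},"required":["series"]}

```bash
mkdir -p pics; ls; cat > h.py <<'E'
from station import *
import numpy as np, cv2, json
from scipy.spatial.transform import Rotation as Ro
def snap(name,fn,box=None,scale=1):
    c=camera(name); p=c["pixels"][:,:,::-1].copy()
    if box is not None:
        l,t,r,b=box; p=p[t:b,l:r]
    if scale!=1: p=cv2.resize(p,None,fx=scale,fy=scale,interpolation=cv2.INTER_CUBIC)
    cv2.imwrite("pics/"+fn,p); return c
def K(c):
    f=240/np.tan(np.radians(c["fov_y"])/2); return np.array([[f,0,c["cx"]],[0,f,c["cy"]],[0,0,1.]])
def proj(c,X):
    X=np.atleast_2d(np.array(X,float)); R=np.array(c["R"]);t=np.array(c["t"],float)
    return cv2.projectPoints(X.reshape(-1,1,3),cv2.Rodrigues(R)[0],t,K(c),np.array(c["dist"],float))[0].reshape(-1,2)
def ray(c,p):
    u=cv2.undistortPoints(np.array(p,float).reshape(1,1,2),K(c),np.array(c["dist"],float)).reshape(2)
    R=np.array(c["R"]);t=np.array(c["t"],float)
    return -R.T@t, R.T@np.array([u[0],u[1],1.])
def atz(c,p,z):
    o,d=ray(c,p); return o+d*(z-o[2])/d[2]
def tri(c1,p1,c2,p2):
    o1,d1=ray(c1,p1);o2,d2=ray(c2,p2)
    A=np.stack([d1,-d2],1); s=np.linalg.lstsq(A,o2-o1,rcond=None)[0]
    a=o1+s[0]*d1;b=o2+s[1]*d2
    return (a+b)/2,np.linalg.norm(a-b)
E
python3 - <<'E'
from h import *
s=state(); print({k:np.round(v,4).tolist() for k,v in s.items()})
print(Ro.from_quat(s["eef_rot"]).as_matrix().round(4))
cs={}
for n in ["scene","top"]:
    c=snap(n,n+"0.png"); cs[n]=c
    print(n,c["fov_y"],c["cx"],c["cy"],c["dist"],(-np.array(c["R"]).T@np.array(c["t"])).round(3))
    for q in ["spindle","bracket","shellac_jar","oil_can"]:
        print(q,[(np.round(d["extent"]).tolist(),round(d["score"],2)) for d in search_frame(n,q)[:4]],[(np.round(d["point"],1).tolist(),round(d["score"],2)) for d in tip_of(n,q)[:4]])
    for q in ["swivel","bore_mouth","bush_top"]:
        print(q,[(np.round(d["point"],1).tolist(),round(d["score"],2)) for d in tip_of(n,q)[:4]])
print(state()["time_s"])
E
```

```text
pics
{'time_s': 0.0, 'joint_positions': [-1.3596, 0.3512, 1.6525, 0.0, 1.1391, -0.0846], 'qd': [0.002, -0.0008, -0.0005, 0.0011, 0.0011, -0.0003], 'joint_torque': [0.0012, -49.7319, -28.5256, 0.0699, 0.0256, -0.0001], 'tool_pos': [0.1603, -0.5258, 0.2261], 'eef_rot': [0.9891, 0.1473, -0.0, -0.0006], 'contact_force': [-0.353, -0.3811, 0.1039], 'moment': [0.0418, -0.0057, -0.0186], 'opening': 0.0929}
[[ 9.566e-01  2.915e-01 -2.000e-04]
 [ 2.915e-01 -9.566e-01  1.100e-03]
 [ 1.000e-04 -1.200e-03 -1.000e+00]]
scene 43.27218075293648 328.23420206325784 236.67042668494938 [-0.18459595  0.          0.          0.          0.        ] [-0.914 -0.058  0.74 ]
spindle [([398.0, 240.0, 410.0, 300.0], 0.79), ([454.0, 230.0, 469.0, 270.0], 0.65), ([345.0, 243.0, 357.0, 300.0], 0.58)] [([403.3, 293.9], 0.92), ([352.7, 297.0], 0.64)]
bracket [([192.0, 239.0, 253.0, 295.0], 0.61)] [([223.1, 279.4], 0.84)]
shellac_jar [([411.0, 220.0, 436.0, 263.0], 0.78)] [([423.1, 259.5], 0.81)]
oil_can [([201.0, 188.0, 226.0, 249.0], 0.84)] [([214.0, 245.1], 0.91)]
swivel [([220.7, 248.9], 0.86)]
bore_mouth [([224.5, 239.7], 0.58), ([223.6, 269.8], 0.5)]
bush_top [([224.3, 268.8], 0.59)]
top 42.23727592113175 306.46935223525935 246.9540921102759 [-0.02809195  0.          0.          0.          0.        ] [ 0.184 -0.03   1.749]
spindle [([375.0, 286.0, 386.0, 303.0], 0.54)] [([430.8, 275.4], 0.72), ([379.1, 296.1], 0.51), ([331.5, 300.8], 0.48)]
bracket [([185.0, 242.0, 247.0, 302.0], 0.59)] [([216.9, 270.3], 0.57)]
shellac_jar [([398.0, 202.0, 415.0, 233.0], 0.59)] [([395.2, 226.5], 0.7)]
oil_can [([178.0, 192.0, 209.0, 216.0], 0.84)] [([192.1, 207.9], 0.58)]
swivel [([212.6, 267.4], 0.64)]
bore_mouth [([213.1, 267.7], 0.65), ([194.5, 210.1], 0.29)]
bush_top [([215.6, 268.7], 0.77)]
1.2
```

View pics/scene0.png

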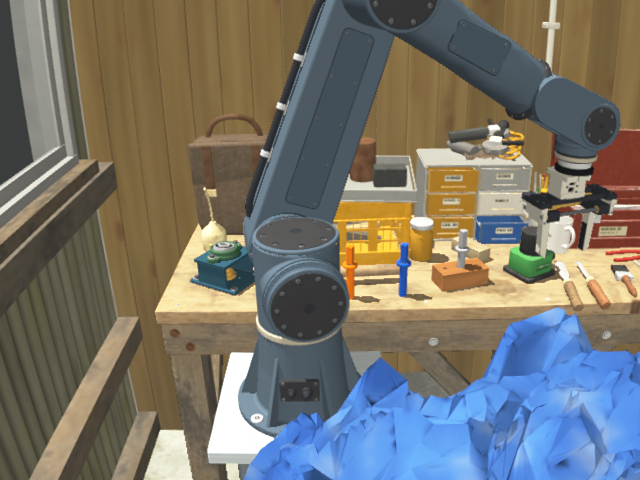

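View pics/top0.png

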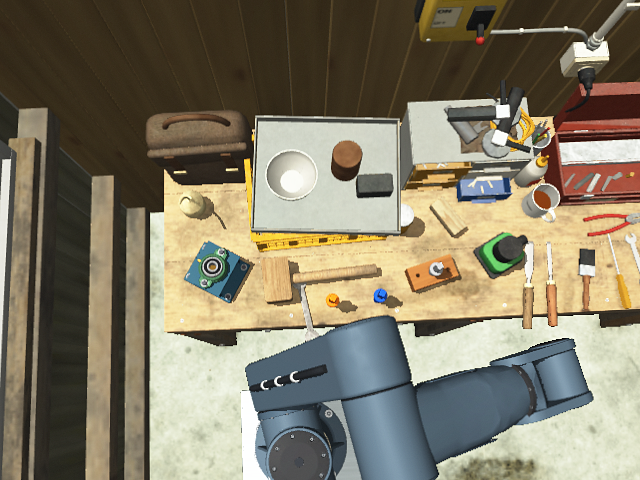

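```bash
python3 - <<'E'
import cv2
a=cv2.imread("pics/scene0.png")
cv2.imwrite("pics/s0b.png",cv2.resize(a[180:310,180:290],None,fx=6,fy=6,interpolation=2)[:600*2][:780])
cv2.imwrite("pics/s0s.png",cv2.resize(a[215:310,330:480],None,fx=5,fy=5,interpolation=2))
a=cv2.imread("pics/top0.png")
cv2.imwrite("pics/t0b.png",cv2.resize(a[230:310,170:270],None,fx=7,fy=7,interpolation=2))
cv2.imwrite("pics/t0s.png",cv2.resize(a[190:310,310:450],None,fx=5,fy=5,interpolation=2))
E
```

```text
(no output)
```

View pics/s0b.png

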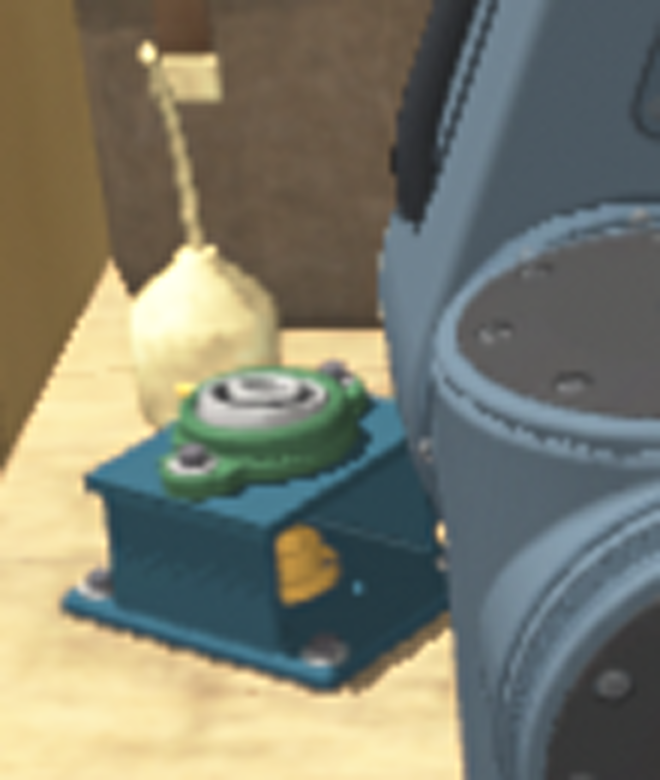

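View pics/t0b.png

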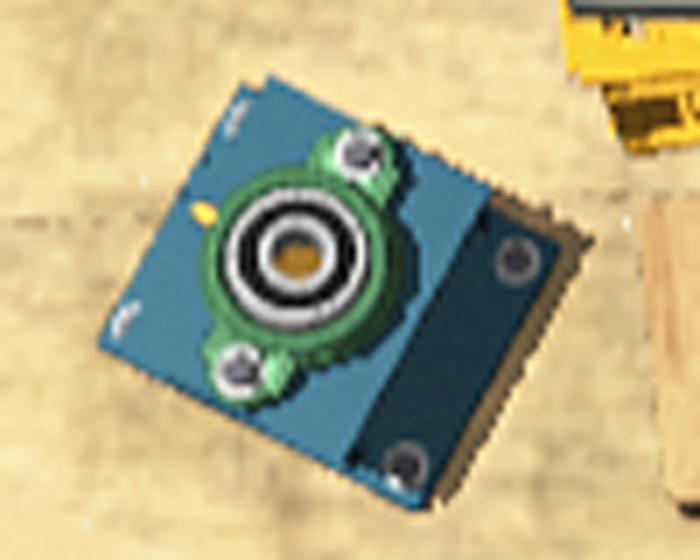

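View pics/s0s.png

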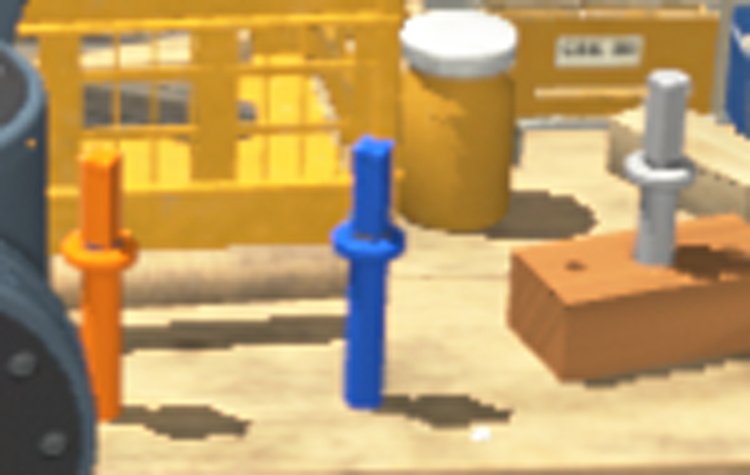

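View pics/t0s.png

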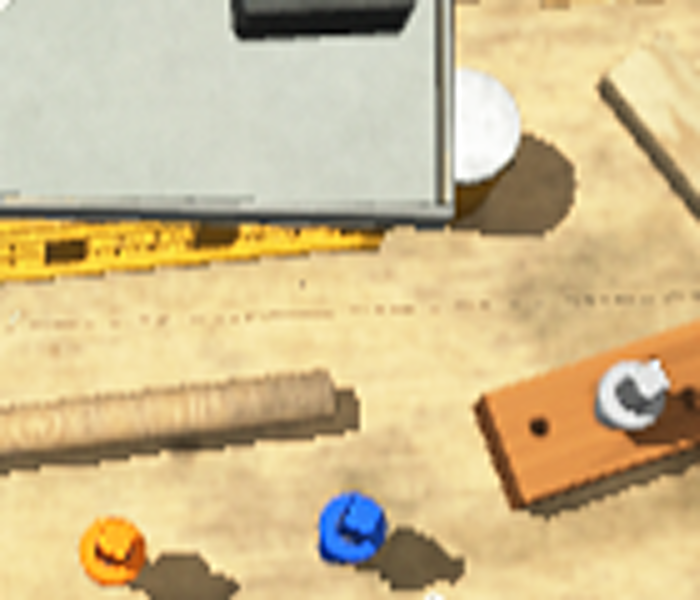

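```bash
python3 - <<'E'
from h import *
ct=camera("top"); cs=camera("scene")
import pickle; 
pickle.dump((ct,cs),open("cams.pkl","wb"))
S=lambda p,s,o:(p[0]/s+o[0],p[1]/s+o[1])
tS=lambda *p:S(p,5,(310,190)); sS=lambda *p:S(p,5,(330,215)); tB=lambda *p:S(p,7,(170,230)); sB=lambda *p:S(p,6,(180,180))
print("top of spindle", atz(ct,tS(652,374),.145),"collar",atz(ct,tS(629,396),.098))
print("scene top",atz(cs,sS(668,76),.145), "collar", atz(cs,sS(658,164),.098),"entry",atz(cs,sS(655,262),.045))
print("tri top",tri(ct,tS(652,374),cs,sS(668,76)))
print("tri collar",tri(ct,tS(629,396),cs,sS(658,164)))
b1=atz(ct,tB(360,152),.092);b2=atz(ct,tB(240,370),.092);print("bolts",b1,b2,np.linalg.norm(b1-b2),(b1+b2)/2)
b1=atz(cs,sB(338,372),.092);b2=atz(cs,sB(195,456),.092);print("bolts scene",b1,b2,np.linalg.norm(b1-b2),(b1+b2)/2)
print("ring top",atz(ct,tB(299,252),.101),"outer white ring",atz(ct,tB(295,258),.098), atz(cs,sB(262,388),.101))
for q in ["shellac_jar","oil_can"]:
  pass
print("jar top",atz(ct,tS(487,122),.108),atz(cs,sS(458,40),.108))
# pixel scales
print(atz(ct,(300,270),.1)-atz(ct,(301,270),.1), atz(cs,(223,240),.1)-atz(cs,(224,240),.1))
E
```

```text
top of spindle [ 0.44907725 -0.38928833  0.145     ] collar [ 0.44544936 -0.38630696  0.098     ]
scene top [ 0.44659837 -0.38859369  0.145     ] collar [ 0.44430762 -0.38663559  0.098     ] entry [ 0.44027376 -0.38839596  0.045     ]
tri top (array([ 0.44928637, -0.38939682,  0.14384316]), np.float64(0.0002967463392248809))
tri collar (array([ 0.44551556, -0.38668265,  0.09740074]), np.float64(0.0004875093059185309))
bolts [0.52243321 0.19073329 0.092     ] [0.43907707 0.23866522 0.092     ] 0.09615465015459689 [0.48075514 0.21469925 0.092     ]
bolts scene [0.51363146 0.18639268 0.092     ] [0.43156609 0.2351476  0.092     ] 0.09545557972550678 [0.47259878 0.21077014 0.092     ]
ring top [0.48247301 0.21380417 0.101     ] outer white ring [0.48074229 0.21583218 0.098     ] [0.47853108 0.21351674 0.101     ]
jar top [ 0.59858608 -0.32020116  0.108     ] [ 0.58385751 -0.30519355  0.108     ]
[0.00012863 0.00268687 0.        ] [9.56657258e-05 2.64151685e-03 0.00000000e+00]
```

```bash
python3 - <<'E'
import pickle,cv2
from h import *
ct,cs=pickle.load(open("cams.pkl","rb"))
a=ct["pixels"][245:292,192:240,::-1]
cv2.imwrite("pics/t1b.png",cv2.resize(a,None,fx=12,fy=12,interpolation=cv2.INTER_LANCZOS4))
a=cs["pixels"][236:268,202:246,::-1]
cv2.imwrite("pics/s1b.png",cv2.resize(a,None,fx=16,fy=16,interpolation=cv2.INTER_LANCZOS4))
a=ct["pixels"][248:288,405:460,::-1]
cv2.imwrite("pics/t1s.png",cv2.resize(a,None,fx=14,fy=14,interpolation=cv2.INTER_LANCZOS4))
E
```

```text
(no output)
```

View pics/t1b.png

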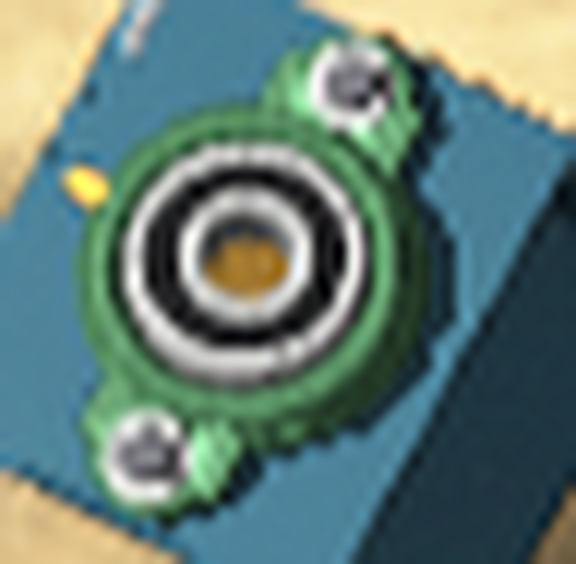

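View pics/s1b.png

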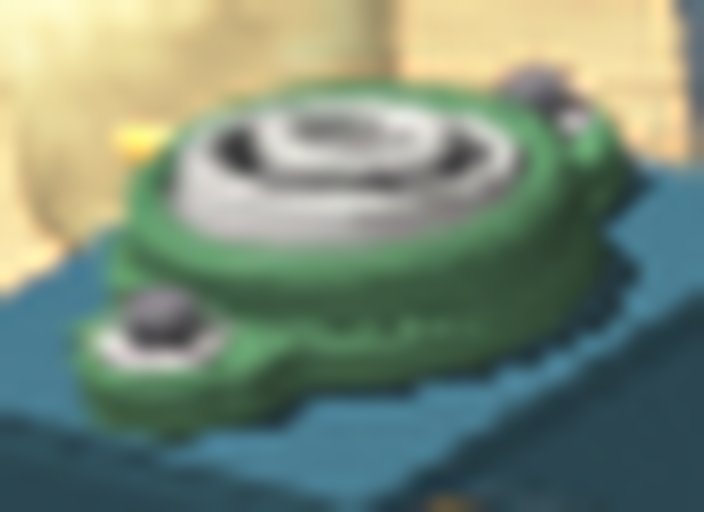

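View pics/t1s.png

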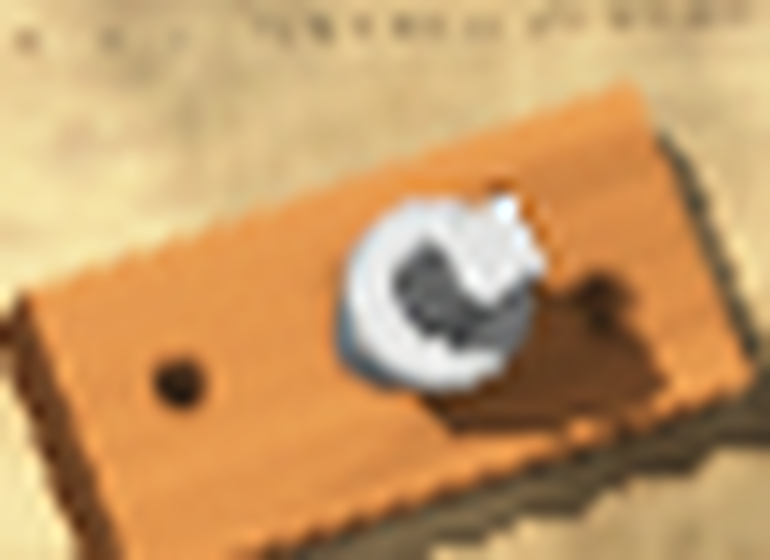

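```bash
python3 - <<'E'
import pickle
from h import *
ct,cs=pickle.load(open("cams.pkl","rb"))
# pixel centre correction for resize: x_src=(x+.5)/s-.5+o
S=lambda p,s,o:((p[0]+.5)/s-.5+o[0],(p[1]+.5)/s-.5+o[1])
tB=lambda *p:S(p,12,(192,245)); sB=lambda *p:S(p,16,(202,236)); tS=lambda *p:S(p,14,(405,248))
b1=atz(ct,tB(351,83),.092);b2=atz(ct,tB(148,455),.092);c=(b1+b2)/2
print("bolts",b1,b2,c,np.linalg.norm(b1-b2),np.degrees(np.arctan2(*(b1-b2)[1::-1])))
print("flange c guess",atz(ct,tB(252,262),.092))
m=atz(ct,tB(246,251),.1008);print("mouth",m,(m-c)[:2]*1e3)
m=atz(ct,tB(246,255),.1008);print("bore",m,(m-c)[:2]*1e3)
b1=atz(cs,sB(537,88),.092);b2=atz(cs,sB(163,315),.092);c=(b1+b2)/2
print("scene bolts",b1,b2,c,np.linalg.norm(b1-b2))
m=atz(cs,sB(350,137),.1008);print("mouth",m,(m-c)[:2]*1e3)
# bolts in scene reprojection of top-estimated
print("spindle top",atz(ct,tS(496,248),.145),"collar",atz(ct,tS(438,293),.098))
# check base-plate extents from top: expected corners
E
```

```text
bolts [0.52322665 0.19245353 0.092     ] [0.44021471 0.2397574  0.092     ] [0.48172068 0.21610547 0.092     ] 0.09554390644250708 -29.67640326082613
flange c guess [0.48309492 0.21562336 0.092     ]
mouth [0.48407755 0.21562267 0.1008    ] [ 2.35687571 -0.48279677]
bore [0.48316557 0.2156381  0.1008    ] [ 1.44489538 -0.4673657 ]
scene bolts [0.51987218 0.1905088  0.092     ] [0.4361128  0.23790398 0.092     ] [0.47799249 0.21420639 0.092     ] 0.0962389631375406
mouth [0.48249767 0.21482179 0.1008    ] [4.50518281 0.61539556]
spindle top [ 0.44793873 -0.38803693  0.145     ] collar [ 0.44745043 -0.38654322  0.098     ]
```

Request:
step_arm(
  series=[0.025,-0.004,0,-0.04,0.065,-0.01,0,-0.08,0.11,-0.017,0,-0.12,0.155,-0.024,0,-0.16,0.2,-0.031,0,-0.2],
  grip=0,
)

```text
time_s: 1.8
tool_pos: [0.3441, -0.4372, 0.2267]
eef_rot: [0.969, 0.246, 0.0, 0.0]
contact_force: [-0.4, -0.1, 0.4]
opening: 0.0929
```

```bash
cat >> h.py <<'E'
def to(x,y,z,yaw=None):
    s=state();R=Ro.from_quat(s["eef_rot"]).as_matrix()
    cy=np.degrees(np.arctan2(R[1,0],R[0,0]))
    d=R.T@(np.array([x,y,z])-s["tool_pos"])
    t=0 if yaw is None else -np.radians((yaw-cy+180)%360-180)
    print("t",s["time_s"],"pos",np.round(s["tool_pos"],4),"yaw",cy.round(2),"tilt",np.degrees(np.arccos(-R[2,2])).round(2),"F",np.round(s["contact_force"],1),"M",np.round(s["moment"],2),"open",round(s["opening"],4),"q6",s["joint_positions"][5])
    print("shift",np.round(d,4),"turn",round(t,3))
E
python3 -c "
from h import *
to(.447,-.3875,.2,33)"
```

```text
t 1.8 pos [ 0.3441 -0.4372  0.2267] yaw 28.49 tilt 0.01 F [-0.4 -0.1  0.4] M [-0.05  0.01 -0.06] open 0.0929 q6 0.0859645997841021
shift [0.1141 0.0054 0.0268] turn -0.079
```

Request:
step_arm(
  series=[0.04,0.002,0.005,-0.04,0.08,0.004,0.015,-0.079,0.105,0.005,0.025,-0.079,0.1141,0.0054,0.0268,-0.079,0.1141,0.0054,0.0268,-0.079],
)

```text
time_s: 2.3
tool_pos: [0.4459, -0.3882, 0.1996]
eef_rot: [0.959, 0.284, -0.0, -0.0]
contact_force: [-0.1, -1.2, -0.4]
opening: 0.0933
```

```bash
python3 -c "
from h import *
to(.447,-.3875,.112,33)
c=snap('top','t2.png',(390,230,480,300),8)
c=snap('scene','s2.png',(420,170,520,300),5)
"
```

```text
t 2.3 pos [ 0.4459 -0.3882  0.1996] yaw 33.0 tilt 0.04 F [-0.1 -1.2 -0.4] M [-0.07  0.01 -0.  ] open 0.0933 q6 0.1997949756700502
shift [0.0013 0.     0.0876] turn 0.0
```

View pics/s2.png

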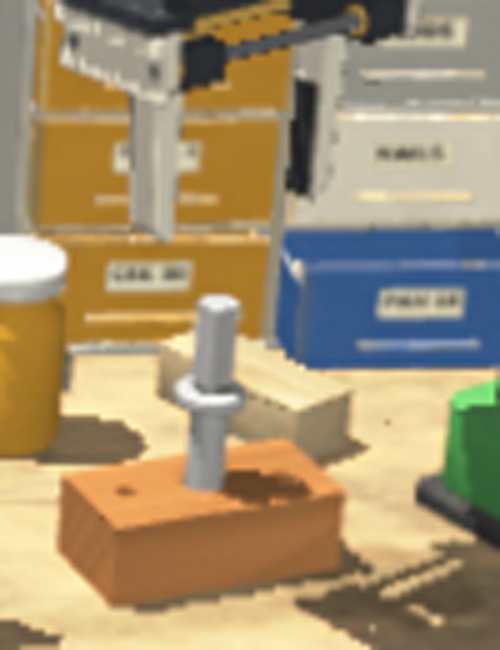

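View pics/t2.png

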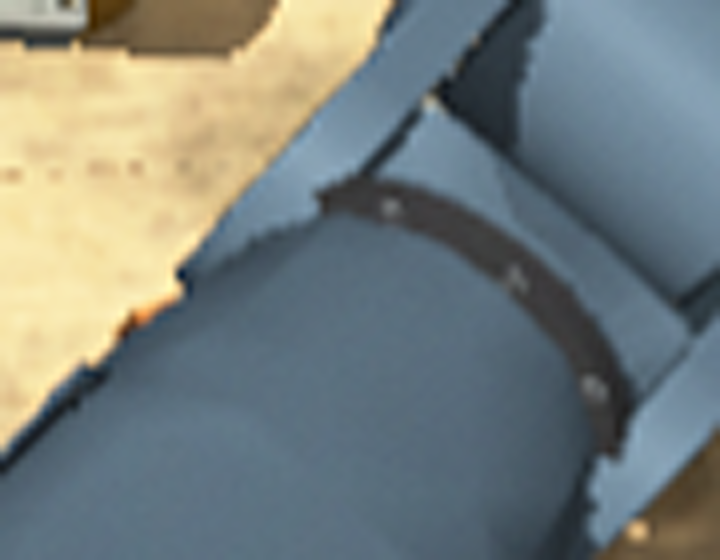

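Request:
step_arm(
  series=[0.0013,0,0.03,0,0.0013,0,0.06,0,0.0013,0,0.0876,0,0.0013,0,0.0876,0],
)

```text
time_s: 2.8
tool_pos: [0.4443, -0.3876, 0.1097]
eef_rot: [0.959, 0.283, -0.001, -0.002]
contact_force: [-0.2, 0.0, -0.3]
opening: 0.0933
```

Request:
step_arm(
  series=[0,0,0,0,0,0,0,0,0,0,0,0,0,0,0,0,0,0,0,0],
  grip=1,
)

```text
time_s: 3.3
tool_pos: [0.4468, -0.3881, 0.1128]
eef_rot: [0.959, 0.284, 0.0, 0.0]
contact_force: [0.3, -0.1, -0.4]
opening: 0.0574
```

```bash
python3 -c "
from h import *
to(.447,-.3875,.112,33)
c=snap('scene','s3.png',(420,170,520,300),5)
"
```

```text
t 3.3 pos [ 0.4468 -0.3881  0.1128] yaw 32.94 tilt 0.05 F [ 0.3 -0.1 -0.4] M [ 0.01  0.05 -0.01] open 0.0574 q6 0.20210505961779096
shift [ 0.0004 -0.0004  0.0008] turn -0.001
```

View pics/s3.png

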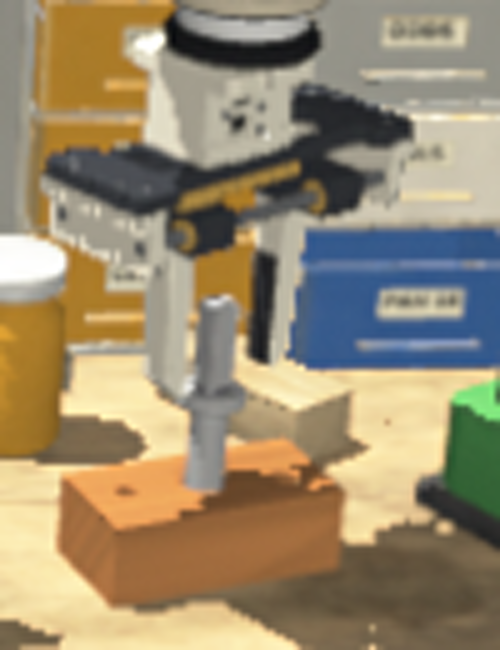

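Request:
step_arm(
  series=[0,0,0,0,0,0,0,0,0,0,0,0,0,0,0,0,0,0,0,0],
)

```text
time_s: 3.85
tool_pos: [0.4466, -0.3879, 0.1122]
eef_rot: [0.959, 0.283, -0.0, -0.0]
contact_force: [-0.2, 0.5, 0.6]
opening: 0.0164
```

Request:
step_arm(
  series=[0,0,0,0,0,0,0,0,0,0,0,0],
)

```text
time_s: 4.15
tool_pos: [0.4466, -0.3879, 0.1122]
eef_rot: [0.959, 0.283, -0.0, -0.0]
contact_force: [0.1, -0.4, -0.3]
opening: 0.016
```

```bash
python3 -c "
from h import *
to(.447,-.3875,.112,33)
c=snap('scene','s4.png',(420,170,520,300),5)
"
```

```text
t 4.15 pos [ 0.4466 -0.3879  0.1122] yaw 32.93 tilt 0.01 F [ 0.1 -0.4 -0.3] M [0.03 0.01 0.05] open 0.016 q6 0.2021856756975681
shift [ 0.0005 -0.0001  0.0002] turn -0.001
```

View pics/s4.png

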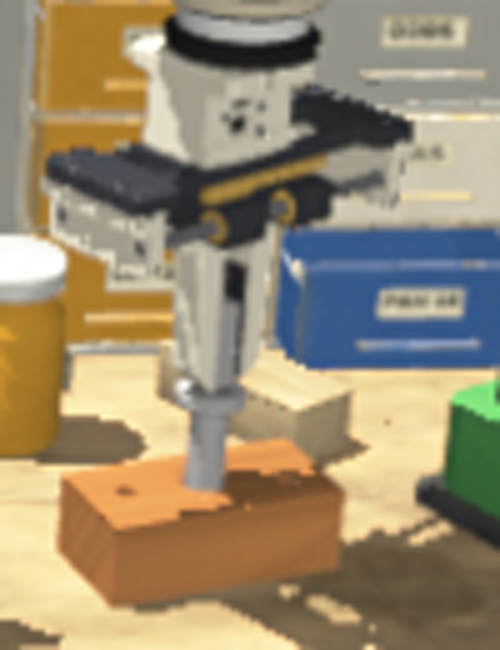

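Request:
step_arm(
  series=[0,0,-0.01,0,0,0,-0.03,0,0,0,-0.06,0,0,0,-0.1,0,0,0,-0.14,0],
)

```text
time_s: 4.7
tool_pos: [0.4462, -0.3875, 0.2538]
eef_rot: [0.959, 0.283, -0.0, -0.001]
contact_force: [-0.0, -0.4, -4.1]
opening: 0.0164
```

```bash
python3 -c "
from h import *
to(.38,-.25,.3,0)
c=snap('scene','s5.png',(400,110,520,300),3)
"
```

```text
t 4.7 pos [ 0.4462 -0.3875  0.2538] yaw 32.93 tilt 0.06 F [-0.  -0.4 -4.1] M [-0.05 -0.11  0.03] open 0.0164 q6 0.20224617806630346
shift [ 0.0191 -0.1514 -0.046 ] turn 0.575
```

View pics/s5.png

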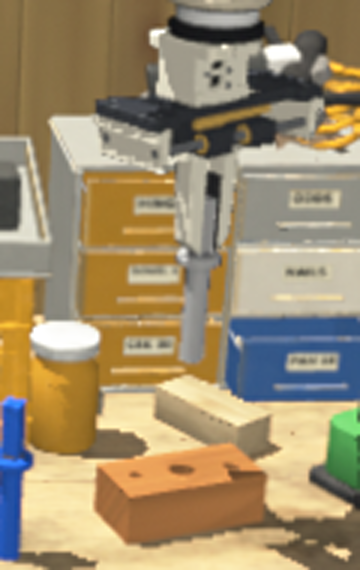

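```bash
cat >> h.py <<'E'
def plan(pts):
    s=state();R=Ro.from_quat(s["eef_rot"]).as_matrix();cy=np.degrees(np.arctan2(R[1,0],R[0,0]))
    out=[]
    for x,y,z,w in pts:
        d=R.T@(np.array([x,y,z])-s["tool_pos"]); out+=[*np.round(d,4).tolist(),round(-np.radians(w-cy),3)]
    print(out)
E
python3 -c "
from h import *
plan([(.435,-.372,.265,39),(.42,-.335,.28,47),(.40,-.295,.295,55),(.385,-.25,.3,63),(.38,-.203,.3,71)])"
```

```text
[-0.0016, -0.0215, -0.004, np.float64(-0.106), 0.006, -0.0606, -0.0194, np.float64(-0.245), 0.011, -0.1049, -0.0347, np.float64(-0.385), 0.0229, -0.1508, -0.0401, np.float64(-0.525), 0.0442, -0.1929, -0.0404, np.float64(-0.664)]
```

Request:
step_arm(
  series=[-0.0016,-0.0215,-0.012,-0.1,0.006,-0.0606,-0.025,-0.24,0.011,-0.1049,-0.037,-0.38,0.0229,-0.1508,-0.0404,-0.52,0.0442,-0.1929,-0.0404,-0.66],
)

```text
time_s: 5.25
tool_pos: [0.3774, -0.2006, 0.2933]
eef_rot: [0.814, 0.581, 0.0, 0.0]
contact_force: [1.3, 0.8, -4.6]
opening: 0.0156
```

```bash
python3 -c "
from h import *
to(.38,-.2,.3,71)
plan([(.38,-.16,.3,79),(.38,-.115,.3,87),(.38,-.07,.3,95),(.38,-.025,.3,103),(.38,.02,.3,111)])"
```

```text
t 5.25 pos [ 0.3774 -0.2006  0.2933] yaw 71.0 tilt 0.05 F [ 1.3  0.8 -4.6] M [-0.02 -0.12 -0.01] open 0.0156 q6 -0.2657837347587819
shift [ 0.0014  0.0022 -0.0067] turn 0.0
[0.0392, -0.0108, -0.0067, np.float64(-0.14), 0.0817, -0.0254, -0.0068, np.float64(-0.279), 0.1243, -0.0401, -0.0068, np.float64(-0.419), 0.1668, -0.0547, -0.0068, np.float64(-0.558), 0.2094, -0.0694, -0.0068, np.float64(-0.698)]
```

Request:
step_arm(
  series=[0.0392,-0.0108,-0.0067,-0.14,0.0817,-0.0254,-0.0068,-0.279,0.1243,-0.0401,-0.0068,-0.419,0.1668,-0.0547,-0.0068,-0.558,0.2094,-0.0694,-0.0068,-0.698],
)

```text
time_s: 5.75
tool_pos: [0.3817, 0.0203, 0.2998]
eef_rot: [0.566, 0.824, 0.0, 0.0]
contact_force: [1.5, -1.3, -5.3]
opening: 0.016
```

```bash
python3 -c "
from h import *
to(.38,.02,.3,111)
plan([(.38,.065,.3,119),(.38,.11,.3,127),(.38,.155,.3,135),(.38,.2,.3,143),(.39,.24,.3,150.3)])"
```

```text
t 5.75 pos [0.3817 0.0203 0.2998] yaw 111.05 tilt 0.04 F [ 1.5 -1.3 -5.3] M [-0.03 -0.25 -0.01] open 0.016 q6 -0.4361517838182009
shift [ 0.0003 -0.0017 -0.0002] turn 0.001
[0.0423, 0.0144, -0.0002, np.float64(-0.139), 0.0843, 0.0306, -0.0002, np.float64(-0.278), 0.1263, 0.0468, -0.0002, np.float64(-0.418), 0.1683, 0.0629, -0.0002, np.float64(-0.558), 0.2021, 0.0866, -0.0002, np.float64(-0.685)]
```

Request:
step_arm(
  series=[0.0423,0.0144,0,-0.139,0.0843,0.0306,0,-0.278,0.1263,0.0468,0,-0.418,0.1683,0.0629,0,-0.558,0.2021,0.0866,0,-0.685],
)

```text
time_s: 6.25
tool_pos: [0.3906, 0.2404, 0.2998]
eef_rot: [0.256, 0.967, 0.0, 0.0]
contact_force: [0.8, -1.1, -3.4]
opening: 0.0154
```

Request:
step_arm(
  series=[0,0,0,0,0,0,0,0],
)

```text
time_s: 6.45
tool_pos: [0.3914, 0.2386, 0.2993]
eef_rot: [0.259, 0.966, -0.0, -0.0]
contact_force: [0.4, -0.7, -4.5]
opening: 0.0156
```

```bash
python3 -c "
from h import *
c=snap('scene','s6.png')
d=snap('top','t6.png')
to(.405,.257,.18,150.3)
"
```

```text
t 6.55 pos [0.3915 0.2375 0.2994] yaw 149.91 tilt 0.03 F [ 0.2  1.  -4.1] M [-0.02 -0.12  0.  ] open 0.0158 q6 -0.6018263668141052
shift [-0.0019  0.0237  0.1194] turn -0.007
```

View pics/s6.png

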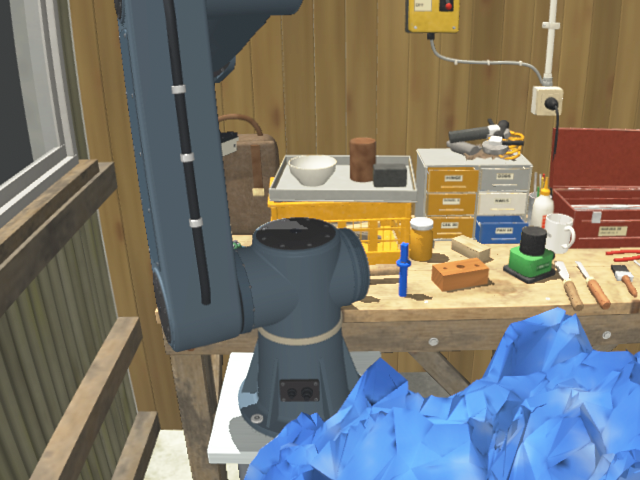

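View pics/t6.png

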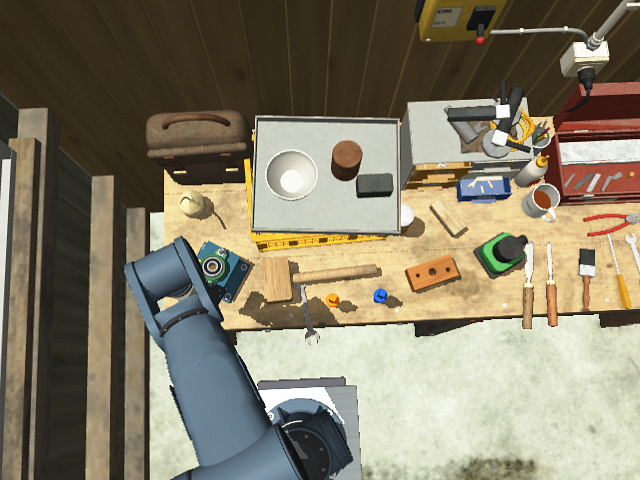

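```bash
python3 -c "
from h import *
plan([(.4,.245,.26,150.3),(.4085,.2551,.22,150.3),(.4085,.2568,.19,150.3),(.4085,.2568,.169,150.3)])"
```

```text
[-0.0036, 0.0107, 0.0394, np.float64(-0.007), -0.0059, 0.0238, 0.0794, np.float64(-0.007), -0.005, 0.0253, 0.1094, np.float64(-0.007), -0.005, 0.0253, 0.1304, np.float64(-0.007)]
```

Request:
step_arm(
  series=[-0.0036,0.0107,0.0394,-0.007,-0.0059,0.0238,0.0794,-0.007,-0.005,0.0253,0.1094,-0.007,-0.005,0.0253,0.1304,-0.007,-0.005,0.0253,0.1304,-0.007],
)

```text
time_s: 7.05
tool_pos: [0.4076, 0.256, 0.167]
eef_rot: [0.257, 0.967, -0.002, -0.002]
contact_force: [0.0, 0.3, -3.8]
opening: 0.0163
```

```bash
python3 -c "
from h import *
to(.4219,.2492,.169,150.3)"
```

```text
t 7.05 pos [0.4076 0.256  0.167 ] yaw 150.27 tilt 0.28 F [ 0.   0.3 -3.8] M [-0.03 -0.18 -0.01] open 0.0163 q6 -0.5876957569857623
shift [-0.0158  0.0011 -0.002 ] turn -0.001
```

Request:
step_arm(
  series=[-0.004,0,0,0,-0.008,0,0,0,-0.012,0,0,0],
)

```text
time_s: 7.35
tool_pos: [0.4203, 0.2516, 0.1704]
eef_rot: [0.256, 0.967, 0.001, 0.001]
contact_force: [-0.3, 0.2, -3.4]
opening: 0.0161
```

Request:
step_arm(
  series=[-0.003,0,0,0,-0.006,0,0,0],
)

```text
time_s: 7.55
tool_pos: [0.4244, 0.249, 0.1695]
eef_rot: [0.256, 0.967, 0.0, -0.0]
contact_force: [-4.8, 3.3, -0.3]
opening: 0.0159
```

Request:
step_arm(
  series=[-0.004,0,0,0,-0.008,0,0,0,-0.012,0,0,0],
)

```text
time_s: 7.85
tool_pos: [0.435, 0.2428, 0.1691]
eef_rot: [0.256, 0.967, 0.0, -0.0]
contact_force: [-4.6, 2.3, -1.3]
opening: 0.0158
```

```bash
python3 -c "
from h import *
to(.4219,.2492,.169,150.3)"
```

```text
t 7.85 pos [0.435  0.2428 0.1691] yaw 150.39 tilt 0.02 F [-4.6  2.3 -1.3] M [ 0.75  0.84 -0.06] open 0.0158 q6 -0.6387316803444146
shift [ 0.0145 -0.0009  0.0001] turn 0.002
```

Request:
step_arm(
  series=[-0.003,0,0,0,-0.006,0,0,0,-0.006,0,0,0],
)

```text
time_s: 8.15
tool_pos: [0.4403, 0.2397, 0.1689]
eef_rot: [0.256, 0.967, -0.0, -0.0]
contact_force: [-2.2, 2.8, -3.6]
opening: 0.0158
```

```bash
python3 -c "
from h import *
to(.4219,.2492,.169,150.3)
plan([(.424,.249,.169,150.3),(.41,.255,.19,145),(.39,.24,.24,138),(.385,.2,.28,130),(.38,.16,.3,122)])"
```

```text
t 8.15 pos [0.4403 0.2397 0.1689] yaw 150.38 tilt 0.0 F [-2.2  2.8 -3.6] M [0.81 0.49 0.01] open 0.0158 q6 -0.6480528322930837
shift [ 0.0207 -0.0009 -0.0001] turn 0.001
[0.0188, -0.0, -0.0001, np.float64(0.001), 0.0339, -0.0017, -0.0211, np.float64(0.094), 0.0439, -0.0247, -0.0711, np.float64(0.216), 0.0285, -0.0619, -0.1111, np.float64(0.356), 0.013, -0.0991, -0.1311, np.float64(0.495)]
```

Request:
step_arm(
  series=[0.015,0,0,0,0.0339,-0.0017,-0.0211,0.094,0.0439,-0.0247,-0.0711,0.216,0.0285,-0.0619,-0.1111,0.356,0.013,-0.0991,-0.1311,0.495],
)

```text
time_s: 8.65
tool_pos: [0.3798, 0.1655, 0.2992]
eef_rot: [0.486, 0.874, 0.001, 0.002]
contact_force: [0.7, -0.3, -4.7]
opening: 0.0159
```

```bash
python3 -c "
from h import *
to(.4219,.2492,.169,150.3)
plan([(.38,.115,.3,114),(.38,.07,.3,107),(.38,.025,.3,100),(.38,-.02,.3,95),(.38,-.065,.3,90)])"
```

```text
t 8.65 pos [0.3798 0.1655 0.2992] yaw 121.87 tilt 0.2 F [ 0.7 -0.3 -4.7] M [-0.15 -0.28  0.01] open 0.0159 q6 -0.25675756951732887
shift [0.0491 0.0795 0.1303] turn -0.496
[-0.043, -0.0265, -0.0008, np.float64(0.137), -0.0812, -0.0503, -0.0008, np.float64(0.26), -0.1194, -0.0741, -0.0008, np.float64(0.382), -0.1576, -0.0978, -0.0008, np.float64(0.469), -0.1958, -0.1216, -0.0008, np.float64(0.556)]
```

Request:
step_arm(
  series=[-0.043,-0.0265,-0.0008,0.137,-0.0812,-0.0503,-0.0008,0.26,-0.1194,-0.0741,-0.0008,0.382,-0.1576,-0.0978,-0.0008,0.469,-0.1958,-0.1216,-0.0008,0.556],
)

```text
time_s: 9.15
tool_pos: [0.3805, -0.0665, 0.2979]
eef_rot: [0.707, 0.707, -0.0, 0.001]
contact_force: [0.8, 0.1, -3.4]
opening: 0.0158
```

Request:
step_arm(
  series=[-0.045,0,0,0,-0.09,0,0,0,-0.135,0,0,0,-0.17,0,0,0,-0.17,0,0,0],
)

```text
time_s: 9.65
tool_pos: [0.3813, -0.2379, 0.2974]
eef_rot: [0.707, 0.707, -0.001, 0.001]
contact_force: [0.4, 1.3, -3.8]
opening: 0.0158
```

```bash
python3 -c "
from h import *
import pickle
c=snap('scene','s7.png')
to(.38,-.235,.3,90)
s=state(); pickle.dump((c,s),open('s7.pkl','wb'))"
```

```text
t 9.7 pos [ 0.3813 -0.236   0.2973] yaw 90.03 tilt 0.06 F [ 0.1  0.4 -3. ] M [-0.04 -0.09  0.  ] open 0.0158 q6 -0.6577251088848474
shift [ 0.001  -0.0013 -0.0027] turn 0.001
```

View pics/s7.png

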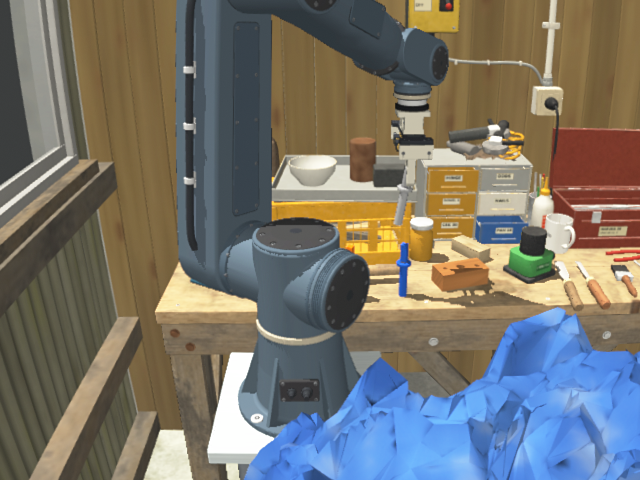

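```bash
cat > fit.py <<'E'
from h import *
import pickle
def axis_pts(s,dx,th,g=0.011,zg=0.118,zs=(0,.085,.093)):
    """spindle leaning th toward -tool x about grasp point; dx axis offset at grasp pt"""
    R=Ro.from_quat(s["eef_rot"]).as_matrix();p=np.array(s["tool_pos"])
    G=p-R[:,2]*g+R[:,0]*dx
    up=-R[:,2]*np.cos(th)-R[:,0]*np.sin(th)
    return np.array([G+up*(z-zg) for z in zs]),up
if __name__=="__main__":
    c,s=pickle.load(open("s7.pkl","rb"))
    a=c["pixels"][165:235,375:435,::-1].copy(); k=8
    a=cv2.resize(a,None,fx=k,fy=k,interpolation=cv2.INTER_CUBIC)
    cv2.imwrite("pics/s7a.png",a)
    for th in (8,10,12):
        pt,up=axis_pts(s,0.0,np.radians(th)); print(th,((proj(c,pt)-[375,165]+.5)*k-.5).round(0).tolist())
E
python3 fit.py
```

```text
8 [[199.0, 476.0], [249.0, 203.0], [254.0, 177.0]]
10 [[185.0, 475.0], [245.0, 203.0], [251.0, 176.0]]
12 [[171.0, 472.0], [241.0, 202.0], [248.0, 176.0]]
```

View pics/s7a.png

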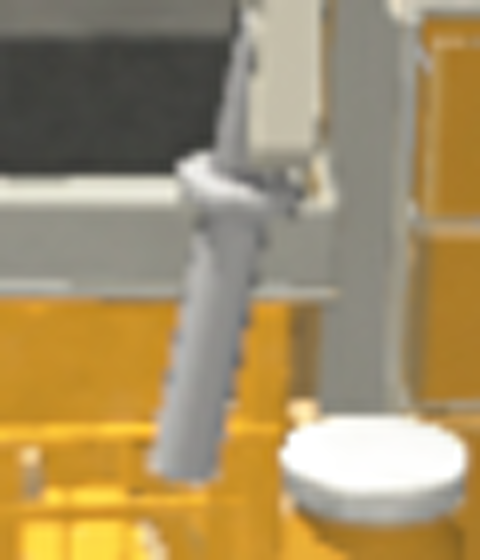

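```bash
cat > rfit.py <<'E'
from h import *
import pickle
from scipy.optimize import minimize
ct,cs=pickle.load(open("cams.pkl","rb"))
SS=4
def setup(c,box):
    l,t,r,b=box
    u,v=np.meshgrid(np.arange(l*SS,r*SS),np.arange(t*SS,b*SS))
    P=np.stack([(u.ravel()+.5)/SS-.5,(v.ravel()+.5)/SS-.5],1)
    q=cv2.undistortPoints(P.reshape(-1,1,2),K(c),np.array(c["dist"],float)).reshape(-1,2)
    R=np.array(c["R"]);o=-R.T@np.array(c["t"]);d=np.c_[q,np.ones(len(q))]@R
    return o,d,(b-t,r-l),c["pixels"][t:b,l:r].astype(float)/255
V=[setup(ct,(199,254,226,280)),setup(cs,(209,239,238,254))]
NC=8
def labels(o,d,prm,off):
    cx,cy,a,b,Ro_,ho,Rs,hs=prm
    sw=np.array([cx+off[0],cy+off[1],.088])
    n=np.array([a,b,1.]);n/=np.linalg.norm(n)
    m=sw+n*.013
    e1=np.cross(n,[0,1,0]);e1/=np.linalg.norm(e1);e2=np.cross(n,e1);M=np.stack([e1,e2,n],1)
    O=(o-m)@M;D=d@M
    best=np.full(len(D),1e9);lab=np.full(len(D),0);az=np.zeros((len(D),2))
    def put(tt,ok,L):
        X=O+D*tt[:,None]; k=ok(X)&(tt<best)&(tt>0)
        best[k]=tt[k];lab[k]=L;r=np.hypot(X[k,0],X[k,1])+1e-9;az[k]=X[k,:2]/r[:,None]
    def plane(h,r0,r1,L):
        tt=(h-O[2])/D[:,2]; put(tt,lambda X:(np.hypot(X[:,0],X[:,1])>=r0)&(np.hypot(X[:,0],X[:,1])<r1),L)
    def cyl(R,h0,h1,L,far=False):
        A=(D[:,:2]**2).sum(1);B=D[:,:2]@O[:2];C=(O[:2]**2).sum()-R*R
        q=np.sqrt(np.maximum(B*B-A*C,0));tt=(-B+(q if far else -q))/A;tt[B*B<A*C]=2e9
        put(tt,lambda X:(X[:,2]>=h0)&(X[:,2]<=h1),L)
    plane(0,.0109,.015,1); plane(-.0002,0,.0109,2)
    cyl(.015,-hs,0,3)
    plane(-hs,.015,Rs,4); plane(-ho,Rs,Ro_,5); cyl(Rs,-hs,-ho,4,True)
    cyl(Ro_,-ho-.02,-ho,6)
    # housing top z plane
    zh=.0925
    tt=(zh-o[2])/d[:,2];X=o+d*tt[:,None];r=np.hypot(X[:,0]-sw[0],X[:,1]-sw[1])
    k=(tt<best)&(r<.0345)&(r>.020);lab[k]=7;best[k]=tt[k]
    return lab,az
def cost(p,full=False):
    tot=0
    im=[]
    for i,(o,d,sh,px) in enumerate(V):
        lab,az=labels(o,d,p[:8],(0,0) if i==0 else p[8:10])
        F=[]
        cols=[]
        for L in range(1,NC):
            k=(lab==L).astype(float); cols.append(k)
            if L in(2,3,6,7): cols+= [k*az[:,0],k*az[:,1]]
        cols=[x.reshape(sh[0],SS,sh[1],SS).mean((1,3)).ravel() for x in cols]
        w=1-(lab==0).reshape(sh[0],SS,sh[1],SS).mean((1,3)).ravel()
        k=w>.999
        A=np.stack(cols,1)[k]; Y=px.reshape(-1,3)[k]
        A2=np.r_[A,1e-2*np.eye(A.shape[1])];Y2=np.r_[Y,np.zeros((A.shape[1],3))]
        s=np.linalg.lstsq(A2,Y2,rcond=None)[0]
        res=((A@s-Y)**2).mean();tot+=res*(1 if i==0 else 1)
        if full: 
            f=np.zeros((sh[0]*sh[1],3));f[k]=A@s;im.append((f.reshape(*sh,3),px))
    tot+=1e-4*((p[8]/.004)**2+(p[9]/.003)**2)
    return (tot,im) if full else tot
if __name__=="__main__":
    best=None
    for ph in range(0,360,60):
        t=np.tan(np.radians(9))
        x0=np.array([.4815,.2158,t*np.cos(np.radians(ph)),t*np.sin(np.radians(ph)),.026,.004,.022,.005,0,0])
        sim=np.array([x0]+[x0+np.eye(10)[i]*[.002,.002,.08,.08,.002,.002,.002,.002,.003,.003][i] for i in range(10)])
        r=minimize(cost,x0,method="Nelder-Mead",options=dict(initial_simplex=sim,maxiter=900,xatol=1e-5,fatol=1e-8))
        p=r.x;print(ph,round(r.fun*1e3,3),"ctr",p[:2].round(4),"tilt",np.degrees(np.arctan(np.hypot(p[2],p[3]))).round(1),"dir",np.degrees(np.arctan2(p[3],p[2])).round(0),p[4:8].round(4),p[8:].round(4))
        if best is None or r.fun<best[0]: best=(r.fun,p)
    pickle.dump(best,open("rf.pkl","wb"))
    _,im=cost(best[1],True)
    rows=[np.vstack([cv2.resize(np.clip(x[...,::-1]*255,0,255).astype(np.uint8),None,fx=10,fy=10,interpolation=0) for x in z]) for z in im]
    h=max(r.shape[0] for r in rows);rows=[np.pad(r,((0,h-r.shape[0]),(0,0),(0,0))) for r in rows]
    cv2.imwrite("pics/rf.png",np.hstack(rows))
E
time timeout 560 python3 rfit.py
```

```text
0 13.288 ctr [0.4817 0.2171] tilt 10.4 dir -23.0 [0.0268 0.0028 0.0226 0.0042] [-0.0017 -0.0011]
60 15.987 ctr [0.483  0.2162] tilt 2.1 dir 20.0 [0.0276 0.0065 0.0219 0.0027] [ 0.0016 -0.0005]
120 15.909 ctr [0.4829 0.2173] tilt 6.8 dir -53.0 [0.0265 0.0033 0.0222 0.0074] [-0.003  -0.0012]
180 19.533 ctr [0.4841 0.2167] tilt 6.5 dir -168.0 [0.0264 0.0034 0.0222 0.0065] [-0.0024 -0.0015]
240 14.291 ctr [0.4824 0.2177] tilt 8.8 dir -54.0 [0.0262 0.002  0.0223 0.0041] [-0.0008 -0.0011]
300 12.401 ctr [0.4818 0.2171] tilt 9.8 dir -34.0 [0.0263 0.002  0.0226 0.0045] [-0.0028 -0.0009]
real	1m28.198s
user	1m16.434s
sys	0m10.059s
```

View pics/rf.png

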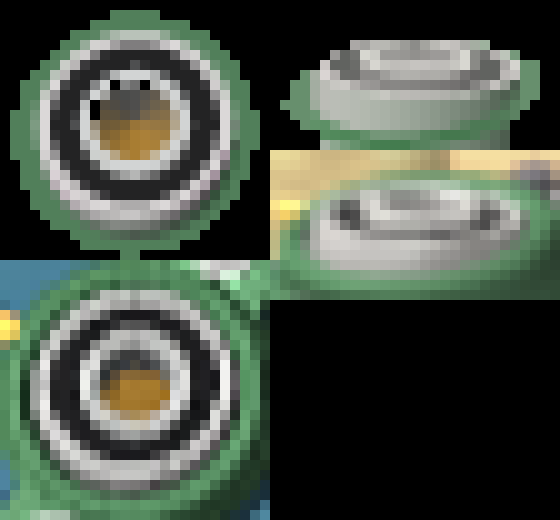

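Request:
step_arm(
  series=[0.02,0,-0.003,-0.08,0.065,0,-0.003,-0.2,0.11,0,-0.003,-0.32,0.155,0,-0.003,-0.44,0.2,0,-0.003,-0.56],
)

```text
time_s: 10.2
tool_pos: [0.3801, -0.0324, 0.3008]
eef_rot: [0.48, 0.877, -0.0, 0.0]
contact_force: [1.5, 0.4, -3.6]
opening: 0.0157
```

```bash
python3 -c "
from h import *
to(.38,-.035,.3,122)
plan([(.38,.01,.3,128),(.38,.055,.3,134),(.38,.10,.3,140),(.385,.145,.3,146),(.41,.18,.295,150.3)])"
```

```text
t 10.2 pos [ 0.3801 -0.0324  0.3008] yaw 122.58 tilt 0.06 F [ 1.5  0.4 -3.6] M [-0.04 -0.2   0.01] open 0.0157 q6 -0.7753025272652943
shift [-0.0021 -0.0015  0.0008] turn 0.01
[0.0358, 0.0227, 0.0008, np.float64(-0.095), 0.0737, 0.0469, 0.0007, np.float64(-0.199), 0.1116, 0.0712, 0.0007, np.float64(-0.304), 0.1469, 0.0996, 0.0007, np.float64(-0.409), 0.1629, 0.1395, 0.0057, np.float64(-0.484)]
```

Request:
step_arm(
  series=[0.0358,0.0227,0,-0.095,0.0737,0.0469,0,-0.199,0.1116,0.0712,0,-0.304,0.1469,0.0996,0,-0.409,0.1629,0.1395,0.0057,-0.484],
)

```text
time_s: 10.7
tool_pos: [0.4102, 0.1806, 0.2959]
eef_rot: [0.255, 0.967, 0.0, 0.001]
contact_force: [1.5, -1.3, -3.1]
opening: 0.0156
```

```bash
python3 -c "
from h import *
plan([(.445,.195,.285,150.3),(.48,.203,.27,150.3),(.5,.2032,.25,150.3),(.5051,.2032,.235,150.3),(.5051,.2032,.2259,150.3)])"
```

```text
[-0.0231, 0.0298, 0.011, np.float64(0.002), -0.0496, 0.054, 0.0261, np.float64(0.002), -0.0669, 0.064, 0.0461, np.float64(0.002), -0.0713, 0.0665, 0.0611, np.float64(0.002), -0.0713, 0.0665, 0.0702, np.float64(0.002)]
```

Request:
step_arm(
  series=[-0.0231,0.0298,0.011,0.002,-0.0496,0.054,0.0261,0.002,-0.0669,0.064,0.0461,0.002,-0.0713,0.0665,0.0611,0.002,-0.0713,0.0665,0.0702,0.002],
)

```text
time_s: 11.2
tool_pos: [0.506, 0.1995, 0.2233]
eef_rot: [0.26, 0.966, -0.001, -0.001]
contact_force: [-0.7, -0.0, -3.6]
opening: 0.0159
```

Request:
step_arm(
  series=[0,0,0,0,0,0,0,0],
)

```text
time_s: 11.4
tool_pos: [0.5066, 0.1993, 0.2257]
eef_rot: [0.26, 0.966, 0.0, 0.0]
contact_force: [1.1, 0.1, -4.1]
opening: 0.016
```

```bash
python3 -c "
from h import *
c=snap('top','t8.png',(150,200,300,320),5)
c=snap('scene','s8.png',(150,130,350,300),4)
to(.5051,.2032,.2259,150.3)
plan([(.5021,.2049,.2062,150.3)])"
```

```text
t 11.5 pos [0.507  0.1993 0.226 ] yaw 149.88 tilt 0.1 F [ 0.6 -0.6 -3.3] M [-0.06 -0.18  0.04] open 0.0154 q6 -0.7560465612010094
shift [0.0036 0.0024 0.0001] turn -0.007
[0.0071, 0.0023, 0.0198, np.float64(-0.007)]
```

View pics/t8.png

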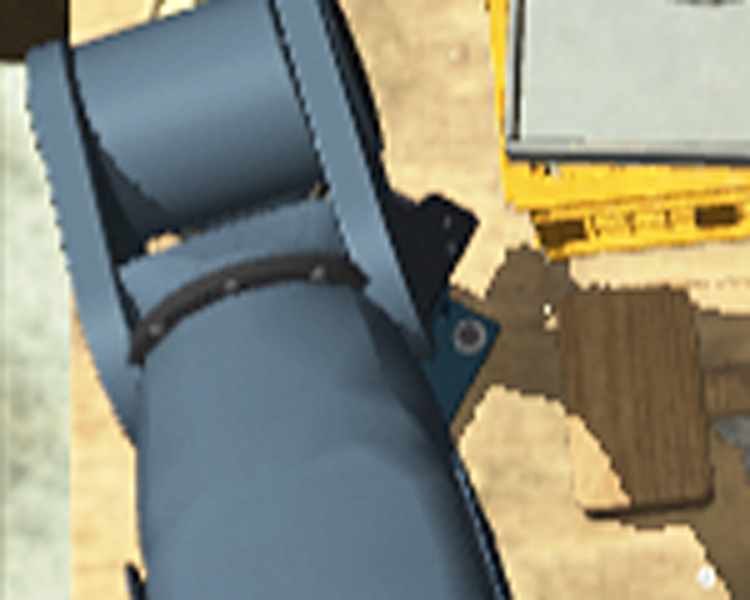

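View pics/s8.png

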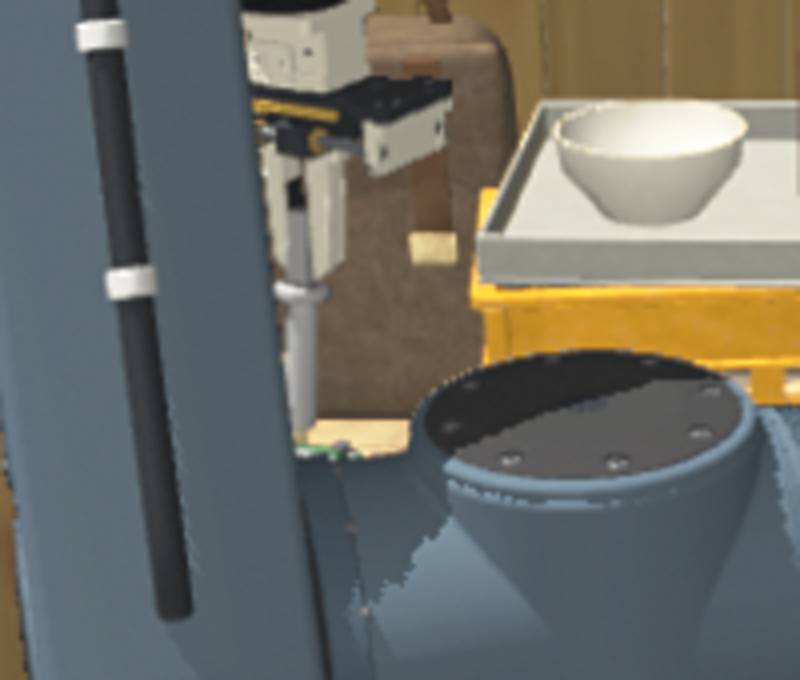

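Request:
step_arm(
  series=[0.0036,0.0024,0,-0.007,0.0036,0.0024,0,-0.007,0.0052,0.0023,0.01,-0.007,0.0062,0.0023,0.015,-0.007],
)

```text
time_s: 11.9
tool_pos: [0.5025, 0.2042, 0.2087]
eef_rot: [0.257, 0.967, -0.0, -0.0]
contact_force: [0.0, 0.2, -3.7]
opening: 0.0157
```

```bash
python3 -c "
from h import *
to(.5021,.2049,.2062,150.3)
plan([(.5021,.2049,.2062,150.3),(.5012,.2054,.2002,150.3)])"
```

```text
t 11.9 pos [0.5025 0.2042 0.2087] yaw 150.27 tilt 0.06 F [ 0.   0.2 -3.7] M [-0.   -0.17 -0.02] open 0.0157 q6 -0.7518498634605872
shift [0.0007 0.0004 0.0025] turn -0.0
[0.0007, 0.0004, 0.0025, np.float64(-0.0), 0.0017, 0.0004, 0.0085, np.float64(-0.0)]
```

Request:
step_arm(
  series=[0.0005,0.0004,0.0015,0,0.0008,0.0004,0.003,0],
)

```text
time_s: 12.1
tool_pos: [0.5024, 0.205, 0.2065]
eef_rot: [0.257, 0.967, -0.0, -0.0]
contact_force: [-0.6, 0.2, -4.1]
opening: 0.016
```

Request:
step_arm(
  series=[0.0003,0,0.0015,0,0.0005,0,0.003,0],
)

```text
time_s: 12.3
tool_pos: [0.5027, 0.2051, 0.2048]
eef_rot: [0.256, 0.967, 0.0, 0.001]
contact_force: [-1.3, -4.0, 2.3]
opening: 0.0161
```

Request:
step_arm(
  series=[0,-0.0005,-0.0005,0,0,-0.001,-0.0005,0],
)

```text
time_s: 12.5
tool_pos: [0.502, 0.2042, 0.2046]
eef_rot: [0.257, 0.967, 0.0, 0.001]
contact_force: [2.3, -2.1, -2.4]
opening: 0.0158
```

Request:
step_arm(
  series=[-0.0003,-0.0002,0.001,0,-0.0005,-0.0004,0.002,0],
)

```text
time_s: 12.7
tool_pos: [0.5023, 0.2039, 0.2025]
eef_rot: [0.257, 0.967, 0.0, 0.001]
contact_force: [4.5, -0.1, -2.8]
opening: 0.016
```

Request:
step_arm(
  series=[-0.0006,0.0002,0.001,0,-0.0008,0.0003,0.002,0],
)

```text
time_s: 12.9
tool_pos: [0.5026, 0.2038, 0.2001]
eef_rot: [0.257, 0.967, 0.0, -0.0]
contact_force: [2.3, 0.7, -3.1]
opening: 0.0158
```

Request:
step_arm(
  series=[0,0.0002,0.0015,0,0,0.0003,0.003,0],
)

```text
time_s: 13.1
tool_pos: [0.5025, 0.204, 0.197]
eef_rot: [0.256, 0.967, -0.0, -0.0]
contact_force: [1.5, 0.1, -3.5]
opening: 0.0158
```

Request:
step_arm(
  series=[0.0002,0,0.002,0,0.0004,0.0001,0.004,0],
)

```text
time_s: 13.3
tool_pos: [0.5023, 0.2043, 0.1931]
eef_rot: [0.257, 0.967, 0.0, -0.0]
contact_force: [1.2, 1.6, -3.4]
opening: 0.0156
```

Request:
step_arm(
  series=[0.0003,0,0.002,0,0.0006,0,0.004,0],
)

```text
time_s: 13.5
tool_pos: [0.5019, 0.2047, 0.1892]
eef_rot: [0.257, 0.967, 0.0, -0.0]
contact_force: [0.7, 1.6, -3.1]
opening: 0.0158
```

Request:
step_arm(
  series=[0.002,0,0,0,0.004,0,0,0,0.006,0,0,0],
)

```text
time_s: 13.8
tool_pos: [0.4973, 0.2073, 0.1897]
eef_rot: [0.256, 0.967, 0.0, 0.001]
contact_force: [4.7, -1.8, -1.1]
opening: 0.0161
```

Request:
step_arm(
  series=[0.003,0,-0.0005,0,0.006,0,-0.0008,0,0.008,0,-0.001,0],
)

```text
time_s: 14.1
tool_pos: [0.4901, 0.2114, 0.1907]
eef_rot: [0.256, 0.967, 0.0, 0.001]
contact_force: [4.4, -1.1, -2.6]
opening: 0.0156
```

Request:
step_arm(
  series=[0.0025,0,0,0,0.005,0,0,0,0.005,0,0,0],
)

```text
time_s: 14.4
tool_pos: [0.4858, 0.2139, 0.1909]
eef_rot: [0.256, 0.967, 0.0, 0.001]
contact_force: [4.1, -0.4, 0.8]
opening: 0.016
```

```bash
python3 -c "
from h import *
c=snap('scene','s9.png',(180,150,290,290),5)
to(.5021,.2049,.2062,150.3)
print(search_frame('scene','spindle')[:2])
c=snap('top','t9.png',(150,200,300,320),5)
"
```

```text
t 14.45 pos [0.4858 0.2139 0.1908] yaw 150.29 tilt 0.06 F [ 4.4 -0.2  0.3] M [-0.09 -1.31 -0.07] open 0.0158 q6 -0.7248181780812302
shift [-0.0186  0.0002 -0.0154] turn -0.0
[{'extent': [398.2, 240.3, 409.5, 301.8], 'score': 0.93}]
```

View pics/s9.png

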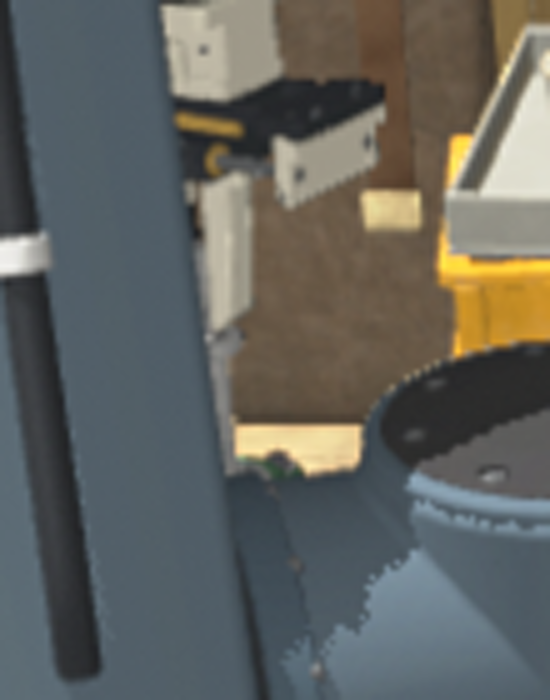

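Request:
step_arm(
  series=[0,0.0002,0.003,0,0,0.0003,0.006,0,0,0.0003,0.01,0],
)

```text
time_s: 14.85
tool_pos: [0.4857, 0.2143, 0.1802]
eef_rot: [0.257, 0.967, 0.0, 0.0]
contact_force: [3.0, 0.8, 0.9]
opening: 0.0158
```

Request:
step_arm(
  series=[0,0,0.004,0,0,0,0.008,0,0,0,0.012,0],
)

```text
time_s: 15.15
tool_pos: [0.4856, 0.2144, 0.1679]
eef_rot: [0.257, 0.967, 0.0, -0.0]
contact_force: [4.7, 2.7, 0.6]
opening: 0.0157
```

Request:
step_arm(
  series=[-0.0003,0.0004,0.003,0,-0.0005,0.0008,0.007,0,-0.0005,0.0008,0.011,0],
)

```text
time_s: 15.45
tool_pos: [0.4858, 0.2146, 0.1566]
eef_rot: [0.257, 0.967, -0.0, -0.001]
contact_force: [1.2, 1.6, 0.0]
opening: 0.016
```

Request:
step_arm(
  series=[0,0.0002,0.004,0,0,0.0003,0.008,0,0,0.0003,0.012,0],
)

```text
time_s: 15.75
tool_pos: [0.4859, 0.2148, 0.1447]
eef_rot: [0.257, 0.967, -0.0, -0.001]
contact_force: [-3.5, 2.0, 0.4]
opening: 0.0158
```

Request:
step_arm(
  series=[0,0,0.003,0,0,0,0.006,0],
)

```text
time_s: 15.95
tool_pos: [0.4859, 0.2148, 0.1389]
eef_rot: [0.257, 0.967, -0.0, -0.001]
contact_force: [-5.6, 1.2, 1.2]
opening: 0.0161
```

Request:
step_arm(
  series=[0.001,0,0,0,0.002,0,0,0],
)

```text
time_s: 16.15
tool_pos: [0.4851, 0.2152, 0.1389]
eef_rot: [0.256, 0.967, -0.001, 0.0]
contact_force: [3.8, -5.2, -8.4]
opening: 0.0162
```

Request:
step_arm(
  series=[0,0,0,0],
)

```text
time_s: 16.25
tool_pos: [0.4852, 0.2151, 0.139]
eef_rot: [0.256, 0.967, -0.001, 0.0]
contact_force: [2.6, -4.7, -9.3]
opening: 0.0158
```

Request:
step_arm(
  series=[0.0005,0,0.002,0],
)

```text
time_s: 16.35
tool_pos: [0.4852, 0.2153, 0.1377]
eef_rot: [0.256, 0.967, -0.001, 0.001]
contact_force: [1.7, -8.3, 0.1]
opening: 0.0154
```

Request:
step_arm(
  series=[0.0,0,0.001,0],
)

```text
time_s: 16.45
tool_pos: [0.4851, 0.2153, 0.1367]
eef_rot: [0.256, 0.967, -0.001, 0.001]
contact_force: [1.9, -6.3, -0.0]
opening: 0.0158
```

Request:
step_arm(
  series=[0,-0.0004,0.001,0,0,-0.0006,0.002,0],
)

```text
time_s: 16.65
tool_pos: [0.485, 0.2152, 0.1349]
eef_rot: [0.256, 0.967, 0.0, 0.001]
contact_force: [2.1, -5.3, -1.3]
opening: 0.0159
```

Request:
step_arm(
  series=[0,0,0.001,0],
)

```text
time_s: 16.75
tool_pos: [0.4851, 0.2152, 0.1341]
eef_rot: [0.256, 0.967, 0.0, 0.001]
contact_force: [1.3, -6.1, 8.5]
opening: 0.0159
```

Request:
step_arm(
  series=[-0.001,0,-0.0003,0,-0.002,0,-0.0003,0],
)

```text
time_s: 16.95
tool_pos: [0.4857, 0.2148, 0.1341]
eef_rot: [0.257, 0.966, 0.0, -0.0]
contact_force: [-5.2, 1.1, 6.4]
opening: 0.0158
```

Request:
step_arm(
  series=[-0.001,0,0,0,-0.002,0,0,0],
)

```text
time_s: 17.15
tool_pos: [0.4866, 0.2144, 0.134]
eef_rot: [0.257, 0.966, 0.0, -0.001]
contact_force: [-8.7, 4.0, 7.5]
opening: 0.016
```

```bash
python3 -c "
from h import *
to(.4851,.2152,.1341,150.3)"
```

```text
t 17.15 pos [0.4866 0.2144 0.134 ] yaw 150.24 tilt 0.15 F [-8.7  4.   7.5] M [ 1.01  1.73 -0.  ] open 0.016 q6 -0.7266296264442874
shift [ 0.0017 -0.     -0.0001] turn -0.001
```

Request:
step_arm(
  series=[-0.001,0,-0.0002,0,-0.002,0,-0.0002,0],
)

```text
time_s: 17.35
tool_pos: [0.488, 0.2135, 0.1339]
eef_rot: [0.257, 0.967, 0.0, -0.002]
contact_force: [-9.2, 4.1, 5.3]
opening: 0.0157
```

Request:
step_arm(
  series=[-0.001,0,0,0,-0.002,0,0,0],
)

```text
time_s: 17.55
tool_pos: [0.4896, 0.2125, 0.1337]
eef_rot: [0.257, 0.966, 0.0, -0.002]
contact_force: [-8.9, 5.3, 3.0]
opening: 0.0161
```

Request:
step_arm(
  series=[0.0015,0,0,0,0.003,0,0,0,0.0045,0,0,0,0.006,0,0,0],
)

```text
time_s: 17.95
tool_pos: [0.4873, 0.2139, 0.1341]
eef_rot: [0.256, 0.967, -0.0, 0.002]
contact_force: [6.0, -8.5, -3.8]
opening: 0.0161
```

Request:
step_arm(
  series=[0.001,0,0,0,0.002,0,0,0],
)

```text
time_s: 18.15
tool_pos: [0.4859, 0.2147, 0.1342]
eef_rot: [0.256, 0.967, -0.0, 0.002]
contact_force: [7.5, -7.9, -2.7]
opening: 0.0158
```

Request:
step_arm(
  series=[0.001,0,0,0,0.002,0,0,0],
)

```text
time_s: 18.35
tool_pos: [0.4842, 0.2157, 0.1343]
eef_rot: [0.256, 0.967, -0.0, 0.002]
contact_force: [7.6, -8.0, -2.0]
opening: 0.0161
```

Request:
step_arm(
  series=[0.001,-0.0003,0.0005,0,0.002,-0.0004,0.0008,0],
)

```text
time_s: 18.55
tool_pos: [0.483, 0.2164, 0.1342]
eef_rot: [0.256, 0.967, 0.0, 0.003]
contact_force: [8.6, -10.6, 5.8]
opening: 0.0156
```

Request:
step_arm(
  series=[0.001,0,0.0003,0,0.002,0,0.0005,0],
)

```text
time_s: 18.75
tool_pos: [0.4815, 0.2173, 0.1341]
eef_rot: [0.256, 0.967, 0.0, 0.003]
contact_force: [7.7, -12.8, 8.7]
opening: 0.0162
```

Request:
step_arm(
  series=[0.001,-0.0005,-0.0004,0,0.002,-0.001,-0.0005,0],
)

```text
time_s: 18.95
tool_pos: [0.4793, 0.2181, 0.1342]
eef_rot: [0.256, 0.967, 0.001, 0.003]
contact_force: [10.3, -4.6, -0.6]
opening: 0.016
```

Request:
step_arm(
  series=[0.001,0,0,0,0.0015,0,0,0],
)

```text
time_s: 19.15
tool_pos: [0.4779, 0.2189, 0.1341]
eef_rot: [0.256, 0.967, 0.001, 0.003]
contact_force: [9.7, -5.0, -1.2]
opening: 0.016
```

Request:
step_arm(
  series=[-0.002,0,-0.001,0,-0.0045,0,-0.0015,0,-0.0075,0,-0.0015,0],
)

```text
time_s: 19.45
tool_pos: [0.4814, 0.2166, 0.1346]
eef_rot: [0.257, 0.966, 0.001, -0.001]
contact_force: [-3.6, 10.7, 0.2]
opening: 0.0159
```

```bash
python3 -c "
from h import *
to(.4838,.2158,.1357,150.3)"
```

```text
t 19.45 pos [0.4814 0.2166 0.1346] yaw 150.23 tilt 0.16 F [-3.6 10.7  0.2] M [2.34 0.71 0.05] open 0.0159 q6 -0.7200222624957893
shift [-0.0025  0.0005 -0.0011] turn -0.001
```

Request:
step_arm(
  series=[-0.001,0.0004,-0.0005,0,-0.0028,0.0006,-0.001,0],
)

```text
time_s: 19.65
tool_pos: [0.4832, 0.2157, 0.1349]
eef_rot: [0.257, 0.966, 0.001, -0.002]
contact_force: [-3.6, 8.7, -7.8]
opening: 0.0157
```

```bash
python3 -c "
from h import *
to(.4838,.2158,.1357,150.3)"
```

```text
t 19.65 pos [0.4832 0.2157 0.1349] yaw 150.24 tilt 0.21 F [-3.6  8.7 -7.8] M [2.15 0.69 0.03] open 0.0157 q6 -0.7231875750213904
shift [-0.0005  0.0004 -0.0008] turn -0.001
```

Request:
step_arm(
  series=[0,0,-0.0005,0.14,0.0001,-0.0002,-0.0005,0.28,0.0002,-0.0004,-0.0005,0.42,0.0003,-0.0007,-0.0005,0.56,0.0004,-0.0009,-0.0005,0.7],
)

```text
time_s: 20.15
tool_pos: [0.4828, 0.2151, 0.1356]
eef_rot: [0.575, 0.818, 0.0, -0.001]
contact_force: [-2.3, 8.4, -4.5]
opening: 0.0156
```

```bash
python3 -c "
from h import *
to(.4828,.2150,.1355,110)
plan([(.4813,.2151,.1355,60)])"
```

```text
t 20.15 pos [0.4828 0.2151 0.1356] yaw 109.81 tilt 0.16 F [-2.3  8.4 -4.5] M [1.97 0.5  0.03] open 0.0156 q6 -0.01800207244972821
shift [-0.0001  0.      0.0001] turn -0.003
[0.0005, -0.0014, 0.0001, np.float64(0.869)]
```

Request:
step_arm(
  series=[0.0006,0,0,0.05,0.0012,0,0,0.1],
)

```text
time_s: 20.35
tool_pos: [0.4825, 0.2155, 0.1356]
eef_rot: [0.614, 0.79, -0.0, -0.001]
contact_force: [-1.1, 3.1, -4.6]
opening: 0.0157
```

Request:
step_arm(
  series=[0.0006,-0.0002,0,0.14,0.0007,-0.0005,0,0.29,0.0008,-0.0008,0,0.44,0.0009,-0.001,0,0.59,0.001,-0.0012,0,0.77],
)

```text
time_s: 20.85
tool_pos: [0.4816, 0.2158, 0.1357]
eef_rot: [0.859, 0.513, -0.0, -0.0]
contact_force: [0.9, 0.7, -3.4]
opening: 0.0156
```

Request:
step_arm(
  series=[0,0,0,0],
)

```text
time_s: 20.95
tool_pos: [0.4816, 0.2158, 0.1357]
eef_rot: [0.858, 0.514, -0.0, -0.0]
contact_force: [0.6, -0.1, -5.2]
opening: 0.0162
```

```bash
python3 -c "
from h import *
to(.4813,.2155,.1355,60)"
```

```text
t 20.95 pos [0.4816 0.2158 0.1357] yaw 61.91 tilt 0.04 F [ 0.6 -0.1 -5.2] M [ 0.2  -0.11 -0.03] open 0.0162 q6 0.8230160741635627
shift [-0.0004 -0.0001  0.0002] turn 0.033
```

Request:
step_arm(
  series=[-0.0005,0,0.001,0,-0.001,0,0.002,0],
)

```text
time_s: 21.15
tool_pos: [0.4816, 0.2154, 0.1343]
eef_rot: [0.856, 0.517, 0.001, -0.0]
contact_force: [-1.6, 4.6, 6.8]
opening: 0.016
```

Request:
step_arm(
  series=[-0.001,0,0,0,-0.002,0,0,0],
)

```text
time_s: 21.35
tool_pos: [0.481, 0.2141, 0.1345]
eef_rot: [0.856, 0.516, 0.001, -0.001]
contact_force: [1.1, 9.4, -1.0]
opening: 0.0164
```

Request:
step_arm(
  series=[-0.001,0,0,0,-0.002,0,0,0],
)

```text
time_s: 21.55
tool_pos: [0.48, 0.2125, 0.1345]
eef_rot: [0.856, 0.516, 0.001, -0.001]
contact_force: [1.0, 10.1, -2.2]
opening: 0.0162
```

Request:
step_arm(
  series=[-0.0005,0,0.0005,0,-0.001,0,0.001,0],
)

```text
time_s: 21.75
tool_pos: [0.4799, 0.2121, 0.1342]
eef_rot: [0.857, 0.516, 0.002, -0.001]
contact_force: [-1.0, 13.1, 8.9]
opening: 0.0159
```

Request:
step_arm(
  series=[-0.0005,0,0,0,-0.001,0,0,0],
)

```text
time_s: 21.95
tool_pos: [0.4793, 0.2111, 0.1341]
eef_rot: [0.856, 0.516, 0.002, -0.001]
contact_force: [-0.2, 11.1, 4.1]
opening: 0.016
```

Request:
step_arm(
  series=[0.0015,0,-0.0003,0,0.003,0,-0.0003,0,0.0045,0,-0.0003,0,0.006,0,-0.0003,0],
)

```text
time_s: 22.35
tool_pos: [0.4804, 0.2134, 0.134]
eef_rot: [0.856, 0.517, -0.002, 0.001]
contact_force: [-10.4, -13.0, 17.1]
opening: 0.0157
```

Request:
step_arm(
  series=[0.001,0,0.0002,0,0.002,0,0.0005,0],
)

```text
time_s: 22.55
tool_pos: [0.4809, 0.2143, 0.1338]
eef_rot: [0.856, 0.517, -0.003, 0.001]
contact_force: [-12.7, -16.6, 25.0]
opening: 0.0161
```

Request:
step_arm(
  series=[0.001,0,0,0,0.002,0,0,0],
)

```text
time_s: 22.75
tool_pos: [0.4818, 0.216, 0.1337]
eef_rot: [0.856, 0.517, -0.003, 0.001]
contact_force: [-13.1, -17.9, 21.8]
opening: 0.0157
```

Request:
step_arm(
  series=[0,0,-0.0015,0,0,0,-0.002,0],
)

```text
time_s: 22.95
tool_pos: [0.4817, 0.2163, 0.1341]
eef_rot: [0.856, 0.516, -0.003, 0.001]
contact_force: [-3.5, -9.2, -3.0]
opening: 0.0158
```

```bash
python3 -c "
from h import *
to(.4816,.2158,.1355,60)"
```

```text
t 22.95 pos [0.4817 0.2163 0.1341] yaw 62.19 tilt 0.35 F [-3.5 -9.2 -3. ] M [-2.16  0.59 -0.08] open 0.0158 q6 0.8226401336192691
shift [-0.0005  0.0001 -0.0014] turn 0.038
```

Request:
step_arm(
  series=[0.001,0,0,0,0.002,0,0.0002,0],
)

```text
time_s: 23.15
tool_pos: [0.4826, 0.218, 0.134]
eef_rot: [0.856, 0.516, -0.003, 0.001]
contact_force: [-6.1, -11.1, 4.8]
opening: 0.0159
```

Request:
step_arm(
  series=[0.001,0,0.0002,0,0.002,0,0.0004,0],
)

```text
time_s: 23.35
tool_pos: [0.4837, 0.22, 0.1335]
eef_rot: [0.856, 0.516, -0.003, 0.001]
contact_force: [-3.9, -8.7, 0.7]
opening: 0.0158
```

Request:
step_arm(
  series=[0,0,0.0007,0,0,0,0.0014,0],
)

```text
time_s: 23.55
tool_pos: [0.4838, 0.2201, 0.1325]
eef_rot: [0.856, 0.516, -0.003, 0.001]
contact_force: [-5.1, -8.8, 7.6]
opening: 0.0157
```

Request:
step_arm(
  series=[-0.001,0,0,0,-0.002,0,0,0],
)

```text
time_s: 23.75
tool_pos: [0.4834, 0.2195, 0.1323]
eef_rot: [0.857, 0.516, -0.001, -0.0]
contact_force: [-1.1, 0.3, -2.6]
opening: 0.0158
```

Request:
step_arm(
  series=[0,0.0005,0.0004,0,0,0.001,0.0008,0],
)

```text
time_s: 23.95
tool_pos: [0.484, 0.2195, 0.1319]
eef_rot: [0.857, 0.516, -0.001, -0.0]
contact_force: [-8.2, -0.0, 6.0]
opening: 0.0158
```

Request:
step_arm(
  series=[0,-0.001,0.0002,0,0,-0.002,0.0004,0],
)

```text
time_s: 24.15
tool_pos: [0.4833, 0.2202, 0.1316]
eef_rot: [0.857, 0.516, -0.0, 0.0]
contact_force: [0.8, -5.2, -1.4]
opening: 0.0156
```

Request:
step_arm(
  series=[0,-0.0005,0.0006,0,0,-0.0008,0.0012,0],
)

```text
time_s: 24.35
tool_pos: [0.4835, 0.2207, 0.131]
eef_rot: [0.857, 0.516, 0.001, 0.001]
contact_force: [1.1, -5.9, 5.0]
opening: 0.0157
```

Request:
step_arm(
  series=[-0.0005,0.0003,0.0005,0,-0.0008,0.0004,0.001,0],
)

```text
time_s: 24.55
tool_pos: [0.4835, 0.2203, 0.1302]
eef_rot: [0.857, 0.515, 0.001, 0.0]
contact_force: [-0.9, -1.3, 6.2]
opening: 0.0158
```

```bash
python3 -c "
from h import *
to(.4816,.2158,.1355,60)"
```

```text
t 24.55 pos [0.4835 0.2203 0.1302] yaw 62.04 tilt 0.13 F [-0.9 -1.3  6.2] M [-0.22  0.66 -0.05] open 0.0158 q6 0.8277478488709439
shift [-0.0049  0.0005 -0.0053] turn 0.036
```

Request:
step_arm(
  series=[-0.0001,0,0.0006,0,-0.0002,0,0.0012,0],
)

```text
time_s: 24.75
tool_pos: [0.4835, 0.2204, 0.1292]
eef_rot: [0.857, 0.515, 0.001, 0.0]
contact_force: [0.0, -1.3, 7.6]
opening: 0.0157
```

Request:
step_arm(
  series=[-0.0001,0,0.0006,0,-0.0002,0,0.0012,0],
)

```text
time_s: 24.95
tool_pos: [0.4834, 0.2203, 0.1281]
eef_rot: [0.857, 0.515, 0.002, 0.0]
contact_force: [-0.4, -0.8, 9.2]
opening: 0.0159
```

Request:
step_arm(
  series=[-0.0003,0.0003,0.0003,0,-0.0005,0,0.0006,0,-0.0004,-0.0003,0.001,0],
)

```text
time_s: 25.25
tool_pos: [0.4834, 0.2202, 0.1274]
eef_rot: [0.857, 0.515, 0.002, 0.0]
contact_force: [0.8, -1.0, 10.8]
opening: 0.0161
```

Request:
step_arm(
  series=[0,0.0003,0.0004,0,-0.0001,0,0.0008,0,-0.0002,0,0.001,0],
)

```text
time_s: 25.55
tool_pos: [0.4833, 0.2201, 0.1264]
eef_rot: [0.857, 0.515, 0.002, 0.0]
contact_force: [1.2, 0.0, 9.3]
opening: 0.0159
```

Request:
step_arm(
  series=[0,0,0.0005,0,-0.0001,0,0.001,0,-0.0001,0,0.0014,0],
)

```text
time_s: 25.85
tool_pos: [0.4833, 0.2201, 0.125]
eef_rot: [0.857, 0.515, 0.002, 0.0]
contact_force: [0.8, -0.4, 10.5]
opening: 0.0157
```

Request:
step_arm(
  series=[0,0,0.0004,0,-0.0001,0,0.0008,0,-0.0001,0,0.0012,0],
)

```text
time_s: 26.15
tool_pos: [0.4833, 0.22, 0.1239]
eef_rot: [0.857, 0.515, 0.002, 0.0]
contact_force: [0.7, 0.5, 10.6]
opening: 0.0159
```

Request:
step_arm(
  series=[0,0,0.0004,0,0,0,0.0008,0],
)

```text
time_s: 26.35
tool_pos: [0.4833, 0.22, 0.1232]
eef_rot: [0.857, 0.515, 0.002, 0.0]
contact_force: [-0.1, -0.6, 15.5]
opening: 0.016
```

Request:
step_arm(
  series=[0,0,0.0003,0,0,0,0.0005,0],
)

```text
time_s: 26.55
tool_pos: [0.4834, 0.22, 0.1231]
eef_rot: [0.857, 0.515, 0.002, 0.0]
contact_force: [-1.8, -0.6, 18.6]
opening: 0.0159
```

Request:
step_arm(
  series=[0,0,-0.0008,0,0,0,-0.0008,0],
)

```text
time_s: 26.75
tool_pos: [0.4832, 0.22, 0.1232]
eef_rot: [0.857, 0.515, 0.002, 0.0]
contact_force: [1.6, 0.7, 10.1]
opening: 0.0159
```

Request:
step_arm(
  series=[0,0,0,0,0,0,0,0,0,0,0,0,0,0,0,0],
  grip=0.6,
)

```text
time_s: 27.15
tool_pos: [0.4817, 0.2192, 0.1218]
eef_rot: [0.857, 0.515, -0.0, -0.0]
contact_force: [0.0, -0.2, 0.8]
opening: 0.0367
```

```bash
python3 -c "
from h import *
to(.4816,.2158,.1355,60)
plan([(.4833,.22,.2,62),(.4,.19,.28,62)])"
```

```text
t 27.15 pos [0.4817 0.2192 0.1218] yaw 62.04 tilt 0.01 F [ 0.  -0.2  0.8] M [ 0.02 -0.09  0.  ] open 0.0367 q6 0.8268834417656806
shift [-0.003   0.0015 -0.0137] turn 0.036
[0.0015, 0.0011, -0.0782, np.float64(0.001), -0.0641, -0.0585, -0.1582, np.float64(0.001)]
```

Request:
step_arm(
  series=[0,0,-0.01,0,0,0,-0.03,0,0,0,-0.06,0,0,0,-0.1,0,0,0,-0.14,0],
)

```text
time_s: 27.65
tool_pos: [0.4814, 0.2191, 0.264]
eef_rot: [0.857, 0.515, -0.0, -0.0]
contact_force: [0.2, 0.5, -0.1]
opening: 0.0376
```

Request:
step_arm(
  series=[0,0,-0.02,0,-0.03,-0.02,-0.02,0,-0.075,-0.04,-0.02,0,-0.12,-0.06,-0.02,0,-0.165,-0.07,-0.02,0],
)

```text
time_s: 28.15
tool_pos: [0.3404, 0.1056, 0.2822]
eef_rot: [0.857, 0.516, 0.0, 0.0]
contact_force: [0.7, -0.6, 1.0]
opening: 0.0371
```

Request:
step_arm(
  series=[-0.045,0,0,0,-0.09,0,0,0,-0.135,0,0,0,-0.18,0.01,0,0,-0.225,0.02,0,0],
)

```text
time_s: 28.65
tool_pos: [0.2562, -0.0963, 0.2828]
eef_rot: [0.857, 0.516, 0.001, 0.001]
contact_force: [1.1, -0.2, -0.4]
opening: 0.0371
```

Request:
step_arm(
  series=[-0.045,0,0,0,-0.09,0,0,0,-0.09,0,0,0],
)

```text
time_s: 28.95
tool_pos: [0.2129, -0.1778, 0.2826]
eef_rot: [0.859, 0.512, -0.0, 0.001]
contact_force: [0.1, 0.3, -0.5]
opening: 0.0373
```

```bash
python3 - <<'E'
from h import *
import pickle
ct=snap("top","t10.png",(185,235,255,305),8)
cs=snap("scene","s10.png",(190,190,262,300),7)
cv2.imwrite("pics/s10f.png",cs["pixels"][:,:,::-1]);cv2.imwrite("pics/t10f.png",ct["pixels"][:,:,::-1])
pickle.dump((ct,cs),open("cams2.pkl","wb"))
to(.4,0,.3,60)
E
```

```text
t 29.05 pos [ 0.2145 -0.1751  0.2823] yaw 61.82 tilt 0.03 F [ 0.4 -0.7  0.2] M [-0.03  0.01 -0.06] open 0.037 q6 -0.3617130036338594
shift [ 0.2419  0.0808 -0.0176] turn 0.032
```

View pics/t10.png

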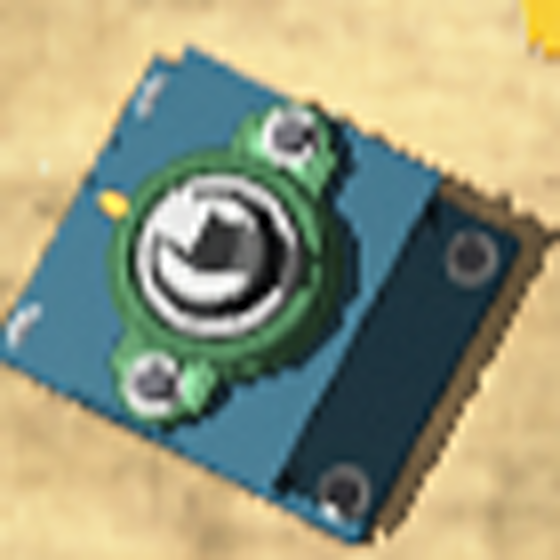

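View pics/s10.png

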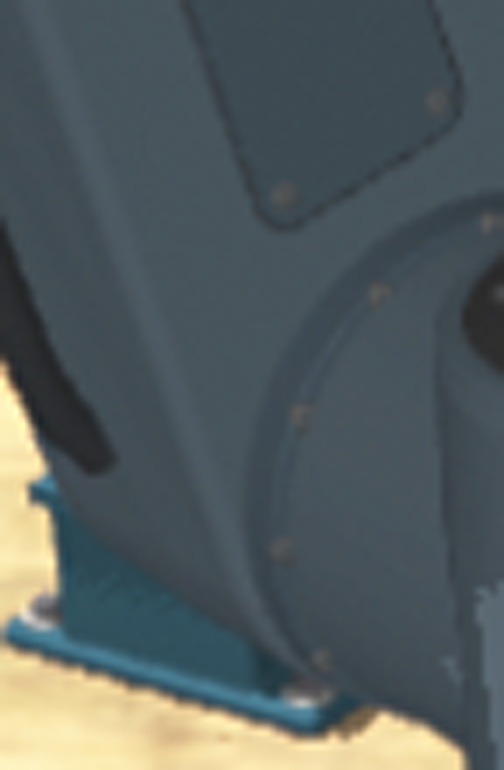

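```bash
python3 -c "
from h import *
plan([(.22,-.22,.2823,62),(.22,-.265,.2823,62),(.22,-.31,.2823,62),(.22,-.355,.2823,62),(.21,-.4,.2823,62)])"
```

```text
[-0.037, 0.026, 0.0, np.float64(-0.003), -0.0766, 0.0473, 0.0, np.float64(-0.003), -0.1163, 0.0685, 0.0, np.float64(-0.003), -0.156, 0.0898, 0.0001, np.float64(-0.003), -0.2004, 0.1022, 0.0001, np.float64(-0.003)]
```

Request:
step_arm(
  series=[-0.037,0.026,0,0,-0.0766,0.0473,0,0,-0.1163,0.0685,0,0,-0.156,0.0898,0,0,-0.2004,0.1022,0,0],
)

```text
time_s: 29.55
tool_pos: [0.2135, -0.4, 0.2821]
eef_rot: [0.856, 0.517, 0.0, 0.0]
contact_force: [0.9, 1.2, 0.3]
opening: 0.0372
```

Request:
step_arm(
  series=[-0.037,0.026,0,0,-0.0766,0.0473,0,0,-0.1,0.06,0,0,-0.1,0.06,0,0],
)

```text
time_s: 29.95
tool_pos: [0.2197, -0.5169, 0.2813]
eef_rot: [0.857, 0.516, 0.0, -0.0]
contact_force: [-0.2, 0.3, 0.0]
opening: 0.0374
```

```bash
python3 - <<'E'
from h import *
import pickle
ct=snap("top","t11.png",(190,235,250,295),10)
cs=snap("scene","s11.png",(190,195,262,300),7)
cv2.imwrite("pics/s11f.png",cs["pixels"][:,:,::-1]);cv2.imwrite("pics/t11f.png",ct["pixels"][:,:,::-1])
pickle.dump((ct,cs),open("cams2.pkl","wb"))
to(.4,0,.3,60)
E
```

```text
t 30.05 pos [ 0.2193 -0.5147  0.2817] yaw 62.17 tilt 0.07 F [0.3 0.1 0.8] M [-0.07 -0.08 -0.03] open 0.0375 q6 -0.7656306930552174
shift [ 0.5395 -0.0805 -0.0177] turn 0.038
```

View pics/s11.png

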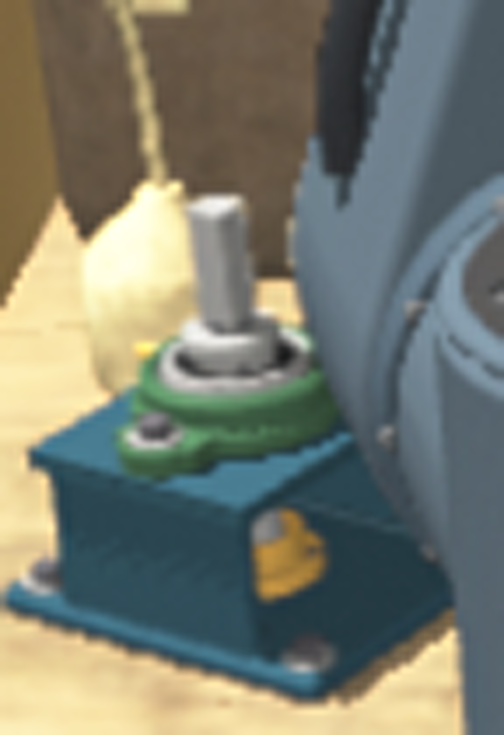

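View pics/t11.png

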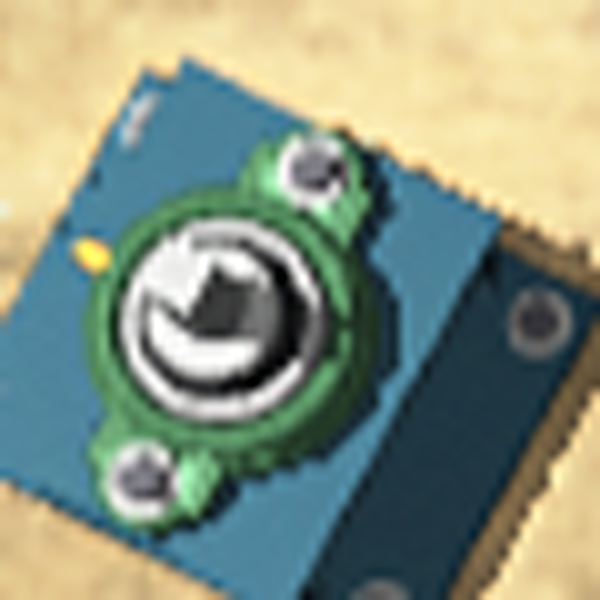

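View pics/t11f.png

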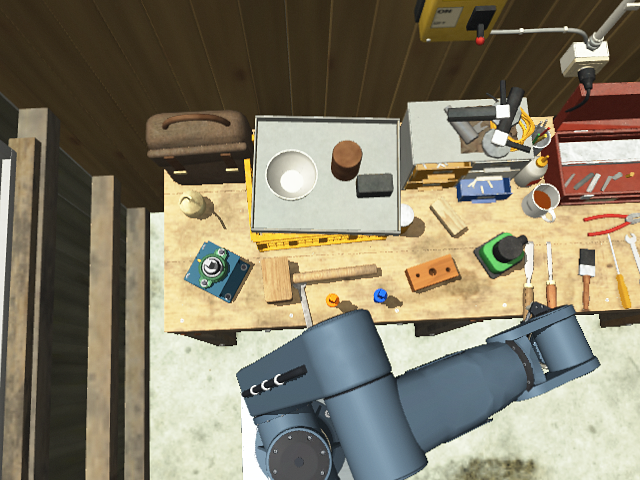

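```bash
python3 - <<'E'
from h import *
import pickle
ct,cs=pickle.load(open("cams2.pkl","rb"))
a=cs["pixels"][215:260,205:245,::-1]
th=np.radians(3.75);ph=np.radians(62)
up=np.array([np.sin(th)*np.cos(ph),np.sin(th)*np.sin(ph),np.cos(th)])
e1=np.cross(up,[1,0,0]);e1/=np.linalg.norm(e1);e2=np.cross(up,e1)
def circ(c,r): return np.array([c+r*(e1*np.cos(t)+e2*np.sin(t)) for t in np.linspace(0,2*np.pi,60)])
b1s=[]
ims=[]
for gap in (0,.002,None):
    im=cv2.resize(a,None,fx=14,fy=14,interpolation=cv2.INTER_CUBIC)
    if gap is not None:
        S=np.array([.4800,.2158,.088]); m=S+up*(.013+gap)
        for h,r in((0,.018),(.008,.018),(.055,.008)):
            P=((proj(cs,circ(m+up*h,r))-[205,215]+.5)*14-.5)
            cv2.polylines(im,[P.round().astype(np.int32).reshape(-1,1,2)],True,(0,0,255),1)
        print(gap,"tip",proj(cs,m+up*.055),"top cam",proj(ct,m+up*.055))
    ims.append(im[:, :400])
cv2.imwrite("pics/ov.png",cv2.resize(np.hstack(ims),None,fx=.66,fy=.66))
for q in("spindle","bore_mouth","oil_can","shellac_jar"):
    print(q,[np.round(d["point"],1).tolist() for d in tip_of("scene",q)[:3]],[np.round(d["point"],1).tolist() for d in tip_of("top",q)[:3]])
E
```

```text
0 tip [[219.59784238 224.32388106]] top cam [[207.27259098 262.64644728]]
0.002 tip [[219.48787994 223.58433012]] top cam [[207.10568575 262.48996452]]
spindle [[213.3, 244.1], [401.1, 292.3], [422.7, 257.1]] [[376.6, 298.7], [328.4, 301.6], [215.5, 273.0]]
bore_mouth [[223.9, 240.5]] []
oil_can [[213.9, 245.0]] [[194.5, 211.2]]
shellac_jar [[419.5, 260.1]] [[394.1, 225.7]]
```

View pics/ov.png

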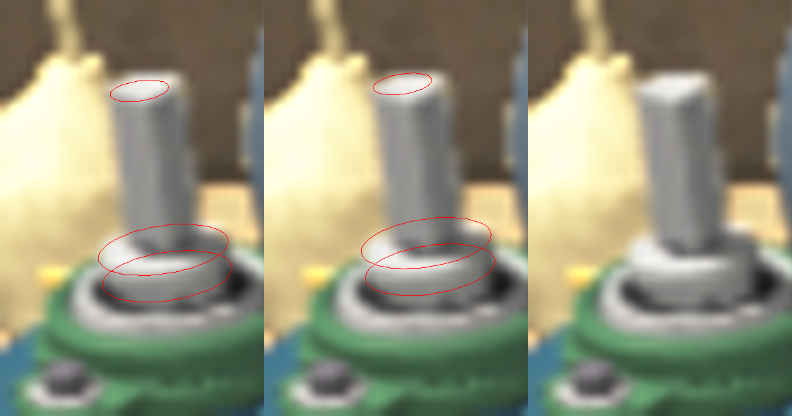

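```bash
python3 - <<'E'
import pickle,numpy as np
a=pickle.load(open("cams.pkl","rb"));b=pickle.load(open("cams2.pkl","rb"))
for n,i,bx in(("jar scene",1,(408,216,440,266)),("jar top",0,(396,200,420,238)),("can scene",1,(198,186,216,238)),("can top",0,(176,188,214,220))):
    l,t,r,d=bx;print(n,np.abs(a[i]["pixels"][t:d,l:r].astype(int)-b[i]["pixels"][t:d,l:r]).mean().round(2),np.percentile(np.abs(a[i]["pixels"][t:d,l:r].astype(int)-b[i]["pixels"][t:d,l:r]),95))
E
```

```text
jar scene 1.03 2.0
jar top 1.73 4.0
can scene 0.88 2.0
can top 1.92 4.0
```

Jar and can are unmoved, pixel for pixel. The spindle stands home and the robot is clear, so I'm handing in.

```bash
python3 -c "
from h import *
print(job_done()); print(state()['time_s'])"
```

```text
the job is handed in; nothing more can be done
None
the job is handed in; nothing more can be done
```

The steel spindle is home in the bearing bracket and released. I handed the job in shortly after 30 s, with the arm well clear.

**What I did**
- I gripped the square end and lifted the spindle out. The tool could not be tilted, so I pressed the shaft lightly against the bracket's fixed top plate until it pivoted about 9–10° in the pads.
- I led it edge first into the askew bearing, about 17 mm deep. I then straightened it about 9.5° so that the bearing swivelled with it.
- The foot touched the bush where the geometry said it should, at z ≈ 27 mm. I felt in four directions and found the bush bore in the last one, roughly 240° in the world frame.
- I slid it down about 11 mm to a firm stop, at the tool height calculated for the collar on the ring (0.1231 m), then opened the jaws and moved away.

**Last checks**
- **Seating:** the pictures show the collar down on the bearing and the shaft entering the brass bush. An overlay of the expected home position matches the collar's height. Sideways the overlay is off by a few pixels, because the bracket centre is only known to a few millimetres. I could not measure from the pictures whether the collar lies perfectly flat on the ring.
- **Jar and oil can:** the pixels around both are unchanged from the start. One network reading put the jar's origin 3–4 pixels off, which I took as noise because the pixels had not changed.
- **Forces:** most of the work stayed under about 15 N. While searching for the bush, one reversal of direction briefly reached about 25 N down and 22 N sideways, which is more than a light hand; I backed off at once. Seating pressed up to about 19 N. The wrist readings stayed well below the 120 N limit.

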